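# Load a row of name-plate blanks into the engraving fixture

## Task

Pick up the hardwood block and use its long face as a straightedge to gather the four loose brass blanks into one row, then push the whole row together under the fixture's sprung hold-down bar until every blank is fully home against the stop rail; lean on the row for a moment so that it seats square, pressing on the rail with about 12 N and never over 20 N. Keep the block from bearing down on the plate as you push (15 N at most, it would score it), push the blanks with the block only, not with the fingers, then put the block back down on the bench clear of the fixture and leave the canister, the loupe and the lidded tin alone.

Things in the scene. Friction and masses are not known exactly. Their poses are not given: they have to be found in the camera images.
- block_center (a point): Centre (half-way up) of the push block, used as the straightedge: a plain dark hardwood block with a few small bored holes, 30 mm wide (its x), 150 mm long (its y), 32 mm high (its z), 0.13 kg, square-edged, standing on the bench. Half a turn about z makes no difference. Under load arm and grip give a little, and the block then tends to dig into the plate: ease it up, a gap of up to 3 mm below it is harmless.
- fixture: Engraving fixture fixed to the bench: aluminium plate 10 mm thick with stop rail and sprung bar along one side. Origin on the plate's underside (z = 0 bench, 0.010 plate top); x points toward the rail (push direction), y along the rail. Plate x -0.105 to 0.090, y -0.106 to 0.106; stop face at x = 0.055; hinge ears 24 mm high at x 0.061 to 0.091, y +-0.084 to 0.104.
- bar_lip (a point): Middle of the front edge of the hold-down bar's upturned lead-in lip (at fixture x = 0.0295, bar 130 mm long). The lip rises 20 degrees toward the incoming blanks, its edge 9 mm above the plate, 12 mm when the bar is raised; the bar's pressing bead (smooth black nylon, like the lip) lies 14 mm behind this edge, 11 mm before the stop face. Bar and hinge reach 21 mm above the plate.
- stop_rail: Fixed steel stop rail of the fixture, 160 mm long, 7 mm high. Origin in the middle of its stop face at the level of the plate's top; axes as the fixture's. A blank that is fully home has its centre at x = -0.023 in this frame.
- hold_down (a joint): Sprung hold-down bar, angle in rad: 0 = down and empty (bead 2.8 mm above the plate), about 0.06 with blanks under it. It presses with 5 to 6 N in all. The blanks' leading edges wedge it up as they are pushed under the lip, which takes some 5 to 24 N for the row (friction varies); then it drags at about half that until it meets the rail.
- blank_1_center (a point): Centre of one of the four identical loose brass name-plate blanks: 46 mm long (x), 24 mm wide (y), 5 mm thick (z), 0.03 to 0.07 kg, flat on the fixture's plate, long way toward the rail, not quite square and not in line. x points roughly toward the rail. They lie side by side, the row being at most 132 mm wide, centred on the fixture's y = 0.
- blank_2_center (a point): Centre of one of the four identical loose brass name-plate blanks: 46 mm long (x), 24 mm wide (y), 5 mm thick (z), 0.03 to 0.07 kg, flat on the fixture's plate, long way toward the rail, not quite square and not in line. x points roughly toward the rail. They lie side by side, the row being at most 132 mm wide, centred on the fixture's y = 0.
- blank_3_center (a point): Centre of one of the four identical loose brass name-plate blanks: 46 mm long (x), 24 mm wide (y), 5 mm thick (z), 0.03 to 0.07 kg, flat on the fixture's plate, long way toward the rail, not quite square and not in line. x points roughly toward the rail. They lie side by side, the row being at most 132 mm wide, centred on the fixture's y = 0.
- blank_4_center (a point): Centre of one of the four identical loose brass name-plate blanks: 46 mm long (x), 24 mm wide (y), 5 mm thick (z), 0.03 to 0.07 kg, flat on the fixture's plate, long way toward the rail, not quite square and not in line. x points roughly toward the rail. They lie side by side, the row being at most 132 mm wide, centred on the fixture's y = 0.
- bead_can_center (a point): Centre of a bystander, to be left alone: black film canister with a grey lid, 34 mm across, 47 mm tall, standing upright.
- eye_loupe_center (a point): Centre of a bystander, to be left alone: black eye loupe, 66 x 40 x 12 mm, lying on the bench.
- lidded_tin_center (a point): Centre of a bystander, to be left alone: round white tin with a lid, 42 mm across, 18 mm tall.
Things that resemble listed ones, but are neither listed nor needed, are in the scene too. Leave any grey look-alike of the part that bears blank_2_center alone.

How it is judged (in metres and radians):
On the way, in this order (a step that is already met when the one before it is completed fails the run):
1. all four blanks stand in one row against a long face of the block (((x of blank_1_center in the frame of block_center between 0.0345 and 0.0415 m and distance between each of blank_1_center, blank_2_center, blank_3_center, blank_4_center and block_center below 0.08 m and x of blank_2_center in the frame of block_center between 0.0345 and 0.0415 m and x of blank_3_center in the frame of block_center between 0.0345 and 0.0415 m and x of blank_4_center in the frame of block_center between 0.0345 and 0.0415 m) or (x of blank_1_center in the frame of block_center between -0.0415 and -0.0345 m and distance between each of blank_1_center, blank_2_center, blank_3_center, blank_4_center and block_center below 0.08 m and x of blank_2_center in the frame of block_center between -0.0415 and -0.0345 m and x of blank_3_center in the frame of block_center between -0.0415 and -0.0345 m and x of blank_4_center in the frame of block_center between -0.0415 and -0.0345 m))), for 0.1 s.
2. the row is under the bar with every blank home, and is pressed on the stop rail with more than 7 N (x of blank_1_center in the frame of stop_rail between -0.0245 and -0.0205 m and angle between the y axis of each of blank_1_center, blank_2_center, blank_3_center, blank_4_center and the y axis of stop_rail, either way round below 0.05 rad and angle between each of blank_1_center, blank_2_center, blank_3_center, blank_4_center's own z axis and vertical below 0.06 rad and x of blank_2_center in the frame of stop_rail between -0.0245 and -0.0205 m and x of blank_3_center in the frame of stop_rail between -0.0245 and -0.0205 m and x of blank_4_center in the frame of stop_rail between -0.0245 and -0.0205 m and contact force between stop_rail and anything else above 7 N), for 0.25 s.
At the end, for the whole second after the job is handed in: All four blanks lie flat under the hold-down bar, each within 1.5 mm of the stop rail and square to it within 0.05 rad, the bar raised by them; the push block lies on the bench beside the fixture (its centre less than 21 mm above the bench and more than 130 mm from the fixture's origin) (x of blank_1_center in the frame of stop_rail between -0.0245 and -0.0205 m and angle between the y axis of each of blank_1_center, blank_2_center, blank_3_center, blank_4_center and the y axis of stop_rail, either way round below 0.05 rad and angle between each of blank_1_center, blank_2_center, blank_3_center, blank_4_center's own z axis and vertical below 0.06 rad and x of blank_2_center in the frame of stop_rail between -0.0245 and -0.0205 m and x of blank_3_center in the frame of stop_rail between -0.0245 and -0.0205 m and x of blank_4_center in the frame of stop_rail between -0.0245 and -0.0205 m and value of joint hold_down above 0.04 rad and height (world z) of block_center below 0.021 m and horizontal distance between block_center and fixture above 0.13 m); the robot touches nothing.
It fails at once if the stop rail is rammed: more than 20 N on it (contact force between stop_rail and anything else above 20 N).
It fails at once if with the row under the bar, the block bears down on the fixture with more than 15 N (contact force between push_block and fixture above 15 N and value of joint hold_down above 0.02 rad).
It fails at once if the fingers touch a blank (contact force between the fingers and blank_1 above 1 N or contact force between the fingers and blank_2 above 1 N or contact force between the fingers and blank_3 above 1 N or contact force between the fingers and blank_4 above 1 N).
It fails at once if the canister, the loupe or the lidded tin is moved more than 15 mm (distance of any of bead_can_center, eye_loupe_center, lidded_tin_center from where it was at the start of the episode above 0.015 m).
It also fails if it takes over 67 s, if anything falls off the work surface, if the arm or the gripper's body presses on something with over 40 N, if the wrist force passes 120 N, or if a joint passes its speed limit or range.

## Robot

A 6-joint arm with a two-finger parallel gripper is mounted at the origin on a cart in front of the work surface, level with it; the furniture and walls round the work are solid. World frame = base frame: x ahead of the robot, y to its left, z up, the work surface at z = 0. Lengths are in mm, angles in rad, forces in N, time in s.
With the tool pointing down it reaches from about 275 to 1000 mm from the base axis. Payload 8.4 kg.
Tool frame: the origin (TCP) lies between the finger pads; the fingertips stand 17 mm ahead of it and the grasp point (between the pads) lies 2 mm behind it (r.tcp_to_tips is the distance from the TCP to the fingertips, in mm); z points along the fingers, y is the line along which they close (so a half turn about z gives the same grasp; the last joint's range is limited). The gripper opens to 85 mm and grips with 20 to 120 N. Pads are 22 mm wide; open, the fingers measure 114 mm over their backs; the gripper's body (76 mm by 85 mm) begins 54 mm behind the grasp point. The pads swing forward as they close: fully open they stand 13 mm farther back than shut.
Start: joints at [-1.326, 0.353, 1.633, -0, 1.155, -0.002], TCP at [152.687, -606.065, 209.481] pointing down, gripper open.
Joint ranges: [-2.63, 2.63], [-0.92, 2.1], [0.06, 2.66], [-1.3, 4.44], [0, 2.69], [-3.02, 3.02]. Speed limits (rad/s): [2.22, 2.22, 2.79, 3.14, 3.14, 3.14].

## Interface

Orientations are given as [roll, pitch, yaw] about the fixed x, y, z axes, in that order (R = Rz(yaw) Ry(pitch) Rx(roll)).
In Python, from rig import r gives the robot as it stands. The module is installed in compiled form; this text tells all that it offers.
- The arm moves only by the tool apply_moves, never from a script. Its argument "series" is text: rows parted by semicolons, each of 7 numbers parted by spaces: the shift along the tool's x, y, z in cm, then the turn, a rotation vector about the tool's x, y, z in rad, then the gripper's target within -1 to 1 (shut at 1, half-way at 0, fully open at -1). In form: tx ty tz rx ry rz fingers; .... A call has exactly 10 rows; each row shifts and turns the commanded pose from where the row before left it, along the tool's axes as they then stand; what a row does not reach is not made up. A row lasts 1/12 s, in which the tool goes at most 41.7 mm and 7.16 degrees, less where a joint would pass 70% of its speed; a pose out of reach is approached as far as the arm can. A call with a gripper value outside its range is refused whole. The fingers move at their own pace and stop on an object; "squeeze" is the grip in N (left out, the last holds). Time passes only in rows, so rows that do not move let the fingers close, or fill a call up. It gives the time, the measured TCP pose, the force and the opening at its end, in the units of the state.
- r.sense(): the state, without advancing time (a new reading comes with each control period).
- r.grab_frame(name): name is "scene" or "top" or "wrist"; returns the picture (384x512x3 uint8, blue, green, red); there is no depth.
- r.camera_info(name): a dict with "K" (3x3 intrinsics, pixels), "extrinsics" (4x4, takes a point from camera to world coordinates). Camera axes: x right, y down, z forward; pixel columns grow to the right and rows downward; lengths in mm; the calibration is good to about 2 mm. The wrist camera is an equidistant fisheye: a pixel r from the principal point sees the ray r / f radians off the axis. A picture is of the moment at which its call begins: read the wrist's pose just before it. camera_info takes no time and is no camera call; for the wrist camera it gives the pose at the moment of the call.
- r.sign_off(): hands the job in, once; it reports no verdict.
The state is a dict: "clock": time; "qpos": joint angles; "qvel": joint speeds; "joint_efforts": joint torques, N m; "eef_pos": TCP position; "tcp_rot": TCP orientation; "contact_force": force on the tool from outside, world axes, zero at the start; "wrist_torque": the same for the moment, N m; "opening": opening from 0.0 (shut) to 1.0 (fully open).
Only numpy, scipy, OpenCV 4.12 (cv2) and the standard library are available. Lean on these libraries where they do the work, as an engineer would, in place of code of your own. Each camera call takes 0.05 s, during which the arm holds its last target. There are 200 camera calls.

## Working session

There is one attempt and no reset: what is moved stays moved. The work goes in short steps, Python scripts to look and compute and a tool call to move; the robot and the scene stay as the last step left them, time stands still between calls to the robot, and variables do not carry over. Pictures are saved under pics/ and viewed, on a budget of 10 in all, crops included, one or two more only if the job needs it, and the job is handed in when it is done.

Besides the shell and the picture viewer there is one more tool, called after "Call:" by a JSON object that holds its "name" and its "arguments". apply_moves: Moves the arm, as the interface text tells. Its arguments: {"type":"object","properties":{"series":{"type":"string"},"squeeze":{"type":"number"}},"required":["series"]}

```bash
mkdir -p pics; python3 - <<'E'
from rig import r
import cv2,numpy as np
np.set_printoptions(precision=4,suppress=True)
print(r.sense())
for n in("scene","top","wrist"):
    i=r.camera_info(n); print(n,np.array(i["K"]),np.array(i["extrinsics"]))
    cv2.imwrite(f"pics/{n}0.png",r.grab_frame(n))
a=cv2.imread("pics/top0.png");b=cv2.imread("pics/scene0.png")
cv2.imwrite("pics/top0b.png",cv2.resize(a,(800,600),interpolation=cv2.INTER_CUBIC))
E
```

```text
{'clock': 0.0, 'qpos': array([-1.3264,  0.3536,  1.6341,  0.    ,  1.1552, -0.0024]), 'qvel': array([-0.0006, -0.0005, -0.001 , -0.0001, -0.0003, -0.001 ]), 'joint_efforts': array([ -0.0003, -60.526 , -34.2066,   0.    ,   0.0094,  -0.    ]), 'eef_pos': array([ 152.5605, -605.5901,  208.7727]), 'tcp_rot': array([-3.1402, -0.    ,  0.2468]), 'contact_force': array([ 0.6081,  0.2354, -0.2811]), 'wrist_torque': array([ 0.0168, -0.0522, -0.0373]), 'opening': 0.9986392638437936}
scene [[384.7173   0.     253.465 ]
 [  0.     384.7173 193.5008]
 [  0.       0.       1.    ]] [[ -0.7279  -0.4514   0.5162 -59.9082]
 [ -0.6856   0.4644  -0.5606 651.8273]
 [  0.0133  -0.762   -0.6475 770.1313]
 [  0.       0.       0.       1.    ]]
top [[368.0818   0.     254.1412]
 [  0.     368.0818 192.5188]
 [  0.       0.       1.    ]] [[  0.0091  -0.9956   0.0937 436.1233]
 [ -0.9999  -0.01    -0.0096  37.3036]
 [  0.0105  -0.0936  -0.9956 936.8671]
 [  0.       0.       0.       1.    ]]
wrist [[297.3186   0.     253.2831]
 [  0.     297.3186 188.8664]
 [  0.       0.       1.    ]] [[   0.245    -0.9244   -0.2923  228.3133]
 [  -0.9695   -0.2341   -0.0723 -586.963 ]
 [  -0.0016    0.3011   -0.9536  374.4748]
 [   0.        0.        0.        1.    ]]
```

View pics/top0b.png

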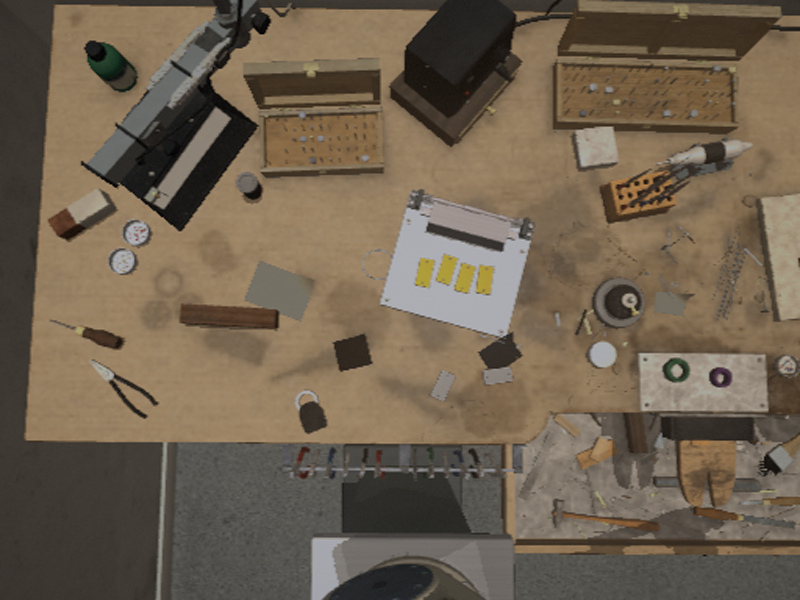

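View pics/scene0.png

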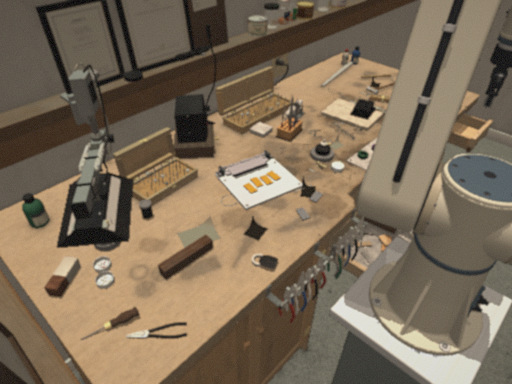

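Top view (800×600 px): the dark hardwood block is at (229,316). The fixture is at (460,262) with yellow blanks at (425,273), (447,269), (465,277) and (485,279). The canister is at (249,185), the loupe at (312,412) and the tin at (602,354).

What could be mistaken for the wanted things:
- **Block:** the brown/white brush (82,213), the dark squares (352,352) and (500,350), and the dark strip in the drawer (637,432). The long plain dark bar at (229,316) fits the description.
- **Blanks:** the grey plates (442,385) and (498,376). I choose the yellow ones.

```bash
cat > h.py <<'E'
from rig import r
import cv2,numpy as np
np.set_printoptions(precision=4,suppress=True)
def cast(info,px,z):
    K=np.array(info["K"]);E=np.array(info["extrinsics"]);px=np.atleast_2d(px).astype(float)
    u=(px[:,0]-K[0,2])/K[0,0];v=(px[:,1]-K[1,2])/K[1,1]
    if info.get("fish"):
        t=np.hypot(u,v);s=np.sinc(t/np.pi)
        d=np.c_[u*s,v*s,np.cos(t)]
    else: d=np.c_[u,v,np.ones(len(u))]
    d=d@E[:3,:3].T;o=E[:3,3]
    return (o+d*((z-o[2])/d[:,2])[:,None])[:,:2]
def proj(info,P):
    K=np.array(info["K"]);E=np.array(info["extrinsics"]);p=(np.atleast_2d(P)-E[:3,3])@E[:3,:3]
    if info.get("fish"):
        rr=np.hypot(p[:,0],p[:,1]);t=np.arctan2(rr,p[:,2]);q=p[:,:2]/rr[:,None]*t[:,None]
    else: q=p[:,:2]/p[:,2:]
    return q*[K[0,0],K[1,1]]+K[:2,2]
def blobs(mask,info,z,amin,amax=1e9):
    """contours cast on plane z -> list of (centre, (long,short), angle of the long side, contour)"""
    out=[]
    for c in cv2.findContours(mask.astype(np.uint8),cv2.RETR_EXTERNAL,cv2.CHAIN_APPROX_NONE)[0]:
        if not amin<cv2.contourArea(c)<amax: continue
        w=cast(info,c[:,0],z).astype(np.float32)
        (cx,cy),(a,b),_=rc=cv2.minAreaRect(w);bx=cv2.boxPoints(rc)
        e=max((bx[1]-bx[0],bx[2]-bx[1]),key=np.linalg.norm)
        ang=(np.arctan2(e[1],e[0])+np.pi/2)%np.pi-np.pi/2
        out.append((np.array([cx,cy]),(max(a,b),min(a,b)),ang,w,c))
    return out
E
python3 - <<'E'
from h import *
i=r.camera_info("top");im=cv2.imread("pics/top0.png");hsv=cv2.cvtColor(im,cv2.COLOR_BGR2HSV)
H,S,V=cv2.split(hsv)
print("blanks")
for b in blobs((H>18)&(H<35)&(S>170)&(V>120),i,15,20): print(*b[:3])
print("plate")
for b in blobs((S<40)&(V>170),i,10,2000): print(*b[:3])
print("block")
m=np.zeros_like(H);m[185:220,105:190]=1
for b in blobs((m>0)&(V<110),i,32,150): print(*b[:3])
print(hsv[202,147],hsv[175,272],hsv[160,255],hsv[188,300])
for n,p,z in(("can",(249,185),47),("loupe",(312,412),12),("tin",(602,354),18),("earL",(416,200),34),("earR",(527,228),34)): print(n,cast(i,np.array(p)*.64,z))
cv2.imwrite("pics/crop.png",np.vstack([cv2.resize(im[180:225,100:200],(700,315),interpolation=cv2.INTER_CUBIC),cv2.resize(im[115:150+70,240:240+233],(700,285),interpolation=cv2.INTER_CUBIC)]))
E
```

```text
blanks
[ 559.9109 -112.0896] (40.690696716308594, 17.8803768157959) -0.16967165
[569.7949 -13.6657] (42.12275314331055, 17.180843353271484) -0.23696053
plate
[575.0322 -65.5975] (206.8553466796875, 169.10995483398438) 1.3128549
block
[493.1328 292.6284] (156.1175537109375, 35.80930709838867) 1.516725
[ 14 132  85] [ 26 171 174] [116  10 179] [116  10 179]
can [[701.2755 264.3494]]
loupe [[344.9181 161.5686]]
tin [[ 440.5939 -299.5537]]
earL [[683.7991  -0.2499]]
earR [[ 640.1808 -178.154 ]]
```

View pics/crop.png

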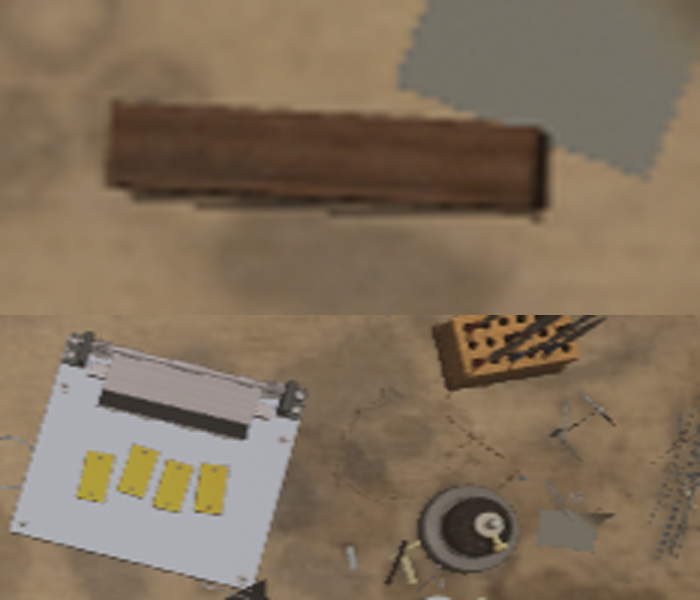

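The crops confirm the block as a plain dark hardwood bar (crop centre about (325,155)) and the four yellow blanks at (96,477), (138,470), (173,485) and (211,489), lying before the black lip. Next I write a row planner and move over the fixture for a close wrist view.

```bash
cat > plan.py <<'E'
# plan.py x y z yaw nrows fingers : rows (tool axes, cm, rad) from the measured pose, tool pointing down
import sys;from h import *
x,y,z,yaw=map(float,sys.argv[1:5]);n=int(sys.argv[5]);f=sys.argv[6]
s=r.sense();p=np.array(s["eef_pos"]);w=s["tcp_rot"][2]
if len(sys.argv)>7: p=np.array(list(map(float,sys.argv[7:10])));w=float(sys.argv[10])
d=(np.array([x,y,z])-p)/n;dw=((yaw-w+np.pi)%(2*np.pi)-np.pi)/n
print("per row mm",np.linalg.norm(d).round(1),"from",p,w)
rows=[]
for k in range(n):
    a=w+k*dw;X=np.array([np.cos(a),np.sin(a)]);Y=np.array([np.sin(a),-np.cos(a)])
    rows.append(f"{d[:2]@X/10:.2f} {d[:2]@Y/10:.2f} {-d[2]/10:.2f} 0 0 {-dw:.4f} {f}")
for i in range(0,n,10): print("; ".join(rows[i:i+10]))
E
python3 plan.py 480 -120 209 1.317 20 -1
```

```text
per row mm 29.3 from [ 152.5976 -605.7059  208.9457] 0.24686130105792947
2.18 -1.95 -0.00 0 0 -0.0535 -1; 2.28 -1.84 -0.00 0 0 -0.0535 -1; 2.38 -1.71 -0.00 0 0 -0.0535 -1; 2.47 -1.58 -0.00 0 0 -0.0535 -1; 2.55 -1.45 -0.00 0 0 -0.0535 -1; 2.62 -1.31 -0.00 0 0 -0.0535 -1; 2.69 -1.17 -0.00 0 0 -0.0535 -1; 2.74 -1.02 -0.00 0 0 -0.0535 -1; 2.80 -0.87 -0.00 0 0 -0.0535 -1; 2.84 -0.72 -0.00 0 0 -0.0535 -1
2.87 -0.57 -0.00 0 0 -0.0535 -1; 2.90 -0.42 -0.00 0 0 -0.0535 -1; 2.92 -0.26 -0.00 0 0 -0.0535 -1; 2.93 -0.10 -0.00 0 0 -0.0535 -1; 2.93 0.05 -0.00 0 0 -0.0535 -1; 2.92 0.21 -0.00 0 0 -0.0535 -1; 2.91 0.37 -0.00 0 0 -0.0535 -1; 2.88 0.52 -0.00 0 0 -0.0535 -1; 2.85 0.67 -0.00 0 0 -0.0535 -1; 2.81 0.83 -0.00 0 0 -0.0535 -1
```

Call:
{"name": "apply_moves", "arguments": {"series": "2.2 -1.9 0 0 0 -0.0535 -1; 2.3 -1.8 0 0 0 -0.0535 -1; 2.4 -1.7 0 0 0 -0.0535 -1; 2.5 -1.6 0 0 0 -0.0535 -1; 2.5 -1.5 0 0 0 -0.0535 -1; 2.6 -1.3 0 0 0 -0.0535 -1; 2.7 -1.2 0 0 0 -0.0535 -1; 2.7 -1.0 0 0 0 -0.0535 -1; 2.8 -0.9 0 0 0 -0.0535 -1; 2.8 -0.7 0 0 0 -0.0535 -1", "squeeze": 60}}

```text
clock: 0.98
eef_pos: [316.6, -362.5, 209.4]
tcp_rot: [-3.141, -0.0, 0.784]
contact_force: [0.4, -0.4, -0.0]
opening: 1.0
```

Call:
{"name": "apply_moves", "arguments": {"series": "2.9 -0.6 0 0 0 -0.0535 -1; 2.9 -0.4 0 0 0 -0.0535 -1; 2.9 -0.3 0 0 0 -0.0535 -1; 2.9 -0.1 0 0 0 -0.0535 -1; 2.9 0.1 0 0 0 -0.0535 -1; 2.9 0.2 0 0 0 -0.0535 -1; 2.9 0.4 0 0 0 -0.0535 -1; 2.9 0.5 0 0 0 -0.0535 -1; 2.9 0.7 0 0 0 -0.0535 -1; 2.8 0.8 0 0 0 -0.0535 -1"}}

```text
clock: 1.82
eef_pos: [480.3, -119.7, 209.4]
tcp_rot: [-3.142, 0.0, 1.32]
contact_force: [-1.1, -0.6, -0.1]
opening: 1.006
```

```bash
python3 - <<'E'
from h import *
s=r.sense();print(s["clock"],s["eef_pos"],s["tcp_rot"],s["contact_force"])
i=r.camera_info("wrist");im=r.grab_frame("wrist");i["fish"]=True
cv2.imwrite("pics/w1.png",im);np.savez("w1.npz",K=i["K"],E=i["extrinsics"])
H,S,V=cv2.split(cv2.cvtColor(im,cv2.COLOR_BGR2HSV))
for b in blobs((H>18)&(H<35)&(S>140)&(V>100),i,15,50): print("y",*b[:3])
for b in blobs((S<40)&(V>150),i,10,2000): print("plate",*b[:3])
E
```

```text
1.8167 [ 480.3158 -119.6529  209.4371] [-3.1415  0.      1.3195] [-1.1417 -0.6498 -0.0813]
y [ 561.0068 -113.0966] (44.74136734008789, 22.905832290649414) -0.13236427
y [563.3848 -80.7524] (44.92700958251953, 22.636547088623047) -0.28702164
y [577.0776 -51.1658] (44.946441650390625, 22.71226692199707) -0.30029798
y [571.5449 -15.6112] (44.89981460571289, 21.311206817626953) -0.19811118
plate [581.9028 -68.2647] (211.8145294189453, 184.08164978027344) 1.3089527
```

View pics/w1.png

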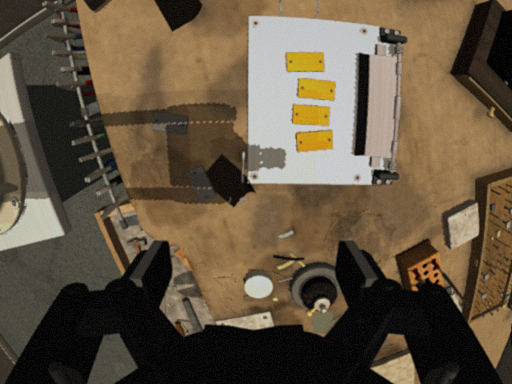

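The wrist view shows the plate, with its front edge at column ~248, side edges at rows ~15 and ~185, and the lip at columns 355–370. The four yellow blanks are at rows 62, 90, 115 and 141. I fit the plate edges for the fixture pose.

```bash
python3 - <<'E'
from h import *
d=np.load("w1.npz");i=dict(K=d["K"],extrinsics=d["E"],fish=True);im=cv2.imread("pics/w1.png")
H,S,V=cv2.split(cv2.cvtColor(im,cv2.COLOR_BGR2HSV))
m=((S<40)&(V>150)).astype(np.uint8);m=cv2.morphologyEx(m,cv2.MORPH_CLOSE,np.ones((5,5)))
w=max(blobs(m,i,10,2000),key=lambda b:len(b[3]))[3].astype(float)
yaw=-0.262;o=np.array([580,-68.])
for k in range(5):
    R=np.array([[np.cos(yaw),-np.sin(yaw)],[np.sin(yaw),np.cos(yaw)]]);q=(w-o)@R
    F=q[(abs(q[:,0]+105)<12)&(abs(q[:,1])<85)];A=q[(abs(q[:,1]-106)<12)&(q[:,0]>-90)&(q[:,0]<50)];B=q[(abs(q[:,1]+106)<12)&(q[:,0]>-90)&(q[:,0]<50)]
    pf=np.polyfit(F[:,1],F[:,0],1);pa=np.polyfit(A[:,0],A[:,1],1);pb=np.polyfit(B[:,0],B[:,1],1)
    print(yaw,o,"front",pf,"sides",pa,pb,len(F),len(A),len(B))
    o=o+R@[pf[1]+105,(pa[1]+pb[1])/2];yaw+=(-pf[0]*2+pa[0]+pb[0])/4
R=np.array([[np.cos(yaw),-np.sin(yaw)],[np.sin(yaw),np.cos(yaw)]])
print("fixture",o,yaw)
for b in blobs((H>18)&(H<35)&(S>140)&(V>100),i,15,50): print((b[0]-o)@R,b[2]-yaw)
# lip edge (black) at z=19
m=((V<60)).astype(np.uint8)
for b in blobs(m,i,19,300,4000):
    print("dark",(b[0]-o)@R,b[1],b[2]-yaw)
# block
E
```

```text
Traceback (most recent call last):
TypeError: expected non-empty vector for x
```

```bash
cat > fit.py <<'E'
from h import *
def fixture(im,i,o,yaw,verbose=True):
    H,S,V=cv2.split(cv2.cvtColor(im,cv2.COLOR_BGR2HSV))
    m=((S<40)&(V>150)).astype(np.uint8);m=cv2.morphologyEx(m,cv2.MORPH_CLOSE,np.ones((5,5)))
    w=max(blobs(m,i,10,2000),key=lambda b:len(b[3]))[3].astype(float)
    for k in range(5):
        R=np.array([[np.cos(yaw),-np.sin(yaw)],[np.sin(yaw),np.cos(yaw)]]);q=(w-o)@R
        F=q[(abs(q[:,0]+105)<8)&(abs(q[:,1])<85)];A=q[(abs(q[:,1]-106)<8)&(q[:,0]>-90)&(q[:,0]<50)];B=q[(abs(q[:,1]+106)<8)&(q[:,0]>-90)&(q[:,0]<50)]
        pf=np.polyfit(F[:,1],F[:,0],1);pa=np.polyfit(A[:,0],A[:,1],1);pb=np.polyfit(B[:,0],B[:,1],1)
        o=o+R@[pf[1]+105,(pa[1]+pb[1])/2];yaw+=(-pf[0]*2+pa[0]+pb[0])/4
    if verbose: print("resid front",pf,"sides",pa,pb,len(F),len(A),len(B))
    R=np.array([[np.cos(yaw),-np.sin(yaw)],[np.sin(yaw),np.cos(yaw)]])
    return o,yaw,R
E
python3 - <<'E'
from fit import *
d=np.load("w1.npz");i=dict(K=d["K"],extrinsics=d["E"],fish=True);im=cv2.imread("pics/w1.png")
o,yaw,R=fixture(im,i,np.array([594.,-71.6]),-.262)
H,S,V=cv2.split(cv2.cvtColor(im,cv2.COLOR_BGR2HSV))
print("fixture",o,yaw)
for b in blobs((H>18)&(H<35)&(S>140)&(V>100),i,15,50): print((b[0]-o)@R,b[2]-yaw)
for b in blobs(V<60,i,20,300,4000): print("dark",(b[0]-o)@R,b[1],b[2]-yaw)
i=r.camera_info("top");im=cv2.imread("pics/top0.png")
H,S,V=cv2.split(cv2.cvtColor(im,cv2.COLOR_BGR2HSV))
o,yaw,R=fixture(im,i,o,yaw);print("top",o,yaw)
E
python3 plan.py 495 200 150 1.517 10 -0.4
```

```text
resid front [  -0.0069 -105.    ] sides [ -0.0107 104.8556] [  -0.0031 -104.8556] 117 110 104
fixture [595.5746 -72.0247] -0.2504629298010736
[-23.3095 -48.3581] 0.11809865672978453
[-29.0223 -16.4337] -0.03655870716181703
[-23.0898  15.6236] -0.049835045739087536
[-37.2622  48.6974] 0.052351753310289906
dark [  -2.1355 -271.1705] (62.311893463134766, 56.15589141845703) 1.807279150084582
dark [-153.8814  -89.5141] (120.54180908203125, 57.871559143066406) -0.35176744024363465
dark [35.0061 -0.1063] (126.44021606445312, 13.452366828918457) 1.564472238616076
dark [-187.2907  121.5941] (49.829708099365234, 46.34743881225586) -1.0869104460915655
dark [-417.1927  169.2211] (156.1998291015625, 86.29997253417969) 0.10705546577366881
resid front [   0.0008 -105.    ] sides [  0.0013 104.5786] [   0.0004 -104.5786] 65 52 53
top [595.4478 -71.1526] -0.2567716202298007
per row mm 32.2 from [ 482.9638 -116.5214  209.6247] 1.323794515880314
3.10 -0.66 0.60 0 0 -0.0193 -0.4; 3.11 -0.60 0.60 0 0 -0.0193 -0.4; 3.12 -0.54 0.60 0 0 -0.0193 -0.4; 3.13 -0.48 0.60 0 0 -0.0193 -0.4; 3.14 -0.42 0.60 0 0 -0.0193 -0.4; 3.15 -0.36 0.60 0 0 -0.0193 -0.4; 3.15 -0.29 0.60 0 0 -0.0193 -0.4; 3.16 -0.23 0.60 0 0 -0.0193 -0.4; 3.16 -0.17 0.60 0 0 -0.0193 -0.4; 3.17 -0.11 0.60 0 0 -0.0193 -0.4
```

```bash
python3 plan.py 495 220 170 1.517 9 -0.4
```

```text
per row mm 37.7 from [ 482.9638 -116.5214  209.6247] 1.323794515880314
3.66 -0.78 0.44 0 0 -0.0215 -0.4; 3.67 -0.71 0.44 0 0 -0.0215 -0.4; 3.69 -0.63 0.44 0 0 -0.0215 -0.4; 3.70 -0.55 0.44 0 0 -0.0215 -0.4; 3.71 -0.47 0.44 0 0 -0.0215 -0.4; 3.72 -0.39 0.44 0 0 -0.0215 -0.4; 3.73 -0.31 0.44 0 0 -0.0215 -0.4; 3.73 -0.23 0.44 0 0 -0.0215 -0.4; 3.74 -0.15 0.44 0 0 -0.0215 -0.4
```

Call:
{"name": "apply_moves", "arguments": {"series": "3.7 -0.8 0.4 0 0 -0.0215 -0.4; 3.7 -0.7 0.4 0 0 -0.0215 -0.4; 3.7 -0.6 0.4 0 0 -0.0215 -0.4; 3.7 -0.5 0.4 0 0 -0.0215 -0.4; 3.7 -0.5 0.5 0 0 -0.0215 -0.4; 3.7 -0.4 0.5 0 0 -0.0215 -0.4; 3.7 -0.3 0.5 0 0 -0.0215 -0.4; 3.7 -0.2 0.4 0 0 -0.0215 -0.4; 3.6 -0.2 0.4 0 0 -0.0215 -0.4; 0 0 0 0 0 0 -0.4"}}

```text
clock: 2.7
eef_pos: [494.0, 219.0, 169.8]
tcp_rot: [-3.141, -0.002, 1.515]
contact_force: [-1.0, 0.4, 0.4]
opening: 0.699
```

```bash
python3 - <<'E'
from fit import *
s=r.sense();print(s["clock"],s["eef_pos"],s["tcp_rot"],s["contact_force"],s["opening"])
i=r.camera_info("wrist");im=r.grab_frame("wrist");i["fish"]=True
cv2.imwrite("pics/w2.png",im);np.savez("w2.npz",K=i["K"],E=i["extrinsics"])
H,S,V=cv2.split(cv2.cvtColor(im,cv2.COLOR_BGR2HSV))
c=proj(i,[[493,294,32]])[0];print("expected px",c,cv2.cvtColor(im,cv2.COLOR_BGR2HSV)[int(c[1])-2:int(c[1])+3:2,int(c[0])])
m=((V<125)&(S>90)).astype(np.uint8)
for b in blobs(m,i,32,800):
    if np.linalg.norm(b[0]-[493,294])<80: print("block",*b[:3])
E
```

```text
2.7 [493.9938 218.9544 169.7723] [-3.1414 -0.0019  1.5145] [-1.038   0.3723  0.4272] 0.6988867083615503
expected px [247.1448 100.5076] [[ 13 149  77]
 [ 12 151  76]
 [ 14 168  73]]
```

View pics/w2.png

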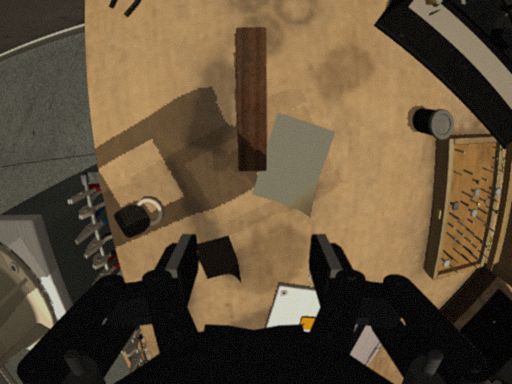

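The wrist view shows the block at columns 236–267, rows 27–170. The canister at (432,122) and the loupe at (140,215) are well clear of it.

```bash
python3 - <<'E'
from fit import *
d=np.load("w2.npz");i=dict(K=d["K"],extrinsics=d["E"],fish=True);im=cv2.imread("pics/w2.png")
H,S,V=cv2.split(cv2.cvtColor(im,cv2.COLOR_BGR2HSV))
for y in(60,100,140): print(y,V[y,226:276].tolist())
for t in(85,92,100):
    m=np.zeros_like(V);m[15:185,222:280]=V[15:185,222:280]<t
    m=cv2.morphologyEx(m,cv2.MORPH_OPEN,np.ones((7,7)))
    for b in blobs(m,i,32,800): print(t,*b[:3])
print(cast(i,[[238,27],[266,27],[267.5,170],[239,171]],32))
E
```

```text
60 [145, 149, 160, 159, 162, 164, 165, 152, 111, 79, 58, 76, 84, 85, 72, 70, 63, 63, 70, 66, 71, 61, 61, 67, 66, 69, 71, 71, 76, 75, 73, 70, 72, 66, 73, 79, 78, 87, 82, 91, 133, 160, 175, 172, 173, 173, 171, 174, 173, 167]
100 [123, 124, 124, 130, 136, 136, 143, 141, 133, 105, 72, 64, 81, 78, 87, 63, 58, 53, 63, 76, 78, 76, 77, 73, 86, 86, 96, 91, 82, 79, 75, 69, 72, 71, 80, 83, 79, 72, 74, 76, 108, 140, 159, 155, 152, 152, 150, 149, 154, 157]
140 [65, 75, 74, 82, 88, 85, 94, 90, 89, 99, 86, 70, 35, 40, 43, 32, 34, 32, 35, 40, 46, 55, 60, 69, 72, 70, 74, 74, 74, 69, 66, 67, 64, 71, 66, 67, 71, 77, 74, 72, 98, 132, 149, 129, 115, 123, 125, 121, 124, 121]
85 [488.4528 295.1143] (149.32003784179688, 45.11310577392578) 1.5400516
92 [489.3909 293.0688] (153.40830993652344, 46.2249641418457) 1.514886
100 [489.2573 291.3807] (158.7926788330078, 46.26393127441406) 1.5153443
[[488.1418 371.0282]
 [516.1243 369.4259]
 [510.0747 220.554 ]
 [480.0848 221.1319]]
```

```bash
python3 - <<'E'
from fit import *
d=np.load("w2.npz");i=dict(K=d["K"],extrinsics=d["E"],fish=True);im=cv2.imread("pics/w2.png")
V=cv2.GaussianBlur(im.max(2).astype(float),(1,5),0)
def edge(rows,c0,step):
    out=[]
    for y in rows:
        c=c0
        while V[y,c]<105: c+=step
        a,b=V[y,c-step],V[y,c]; out.append([c-step+step*(105-a)/(b-a),y])
    return cast(i,out,32)
R=edge(range(40,160,3),256,1);L=edge(range(40,90,3),250,-1)
pr=np.polyfit(R[:,1],R[:,0],1);pl=np.polyfit(L[:,1],L[:,0],1)
print("right",pr,np.std(R[:,0]-np.polyval(pr,R[:,1])),"left",pl)
ends=[]
for c in(245,250,255,260):
    y=60
    while V[y,c]<105:y-=1
    y2=140
    while V[y2,c]<95:y2+=1
    ends.append([cast(i,[c,y+.5],32)[0,1],cast(i,[c,y2-.5],32)[0,1]])
e=np.array(ends);print(e)
yc=e.mean()
xr=np.polyval(pr,yc);xl=np.polyval(pl,yc);print("yc",yc,"xr",xr,"xl",xl,"width",xr-xl,"slopes->yaw of block x",-np.arctan(pr[0]),-np.arctan(pl[0]))
E
```

```text
right [  0.0427 499.4108] 0.2525799834239576 left [  0.0604 462.4012]
[[371.0767 216.9731]
 [370.7626 210.1095]
 [370.4797 207.6093]
 [370.228  219.3552]]
yc 292.0742566965324 xr 511.89141952848604 xl 480.0346838747908 width 31.85673565369524 slopes->yaw of block x -0.04270492353244299 -0.06030022557232145
```

```bash
python3 -c "
from rig import r;print(r.tcp_to_tips)"; python3 plan.py 496.5 295.6 90 1.524 4 -0.4
```

```text
17.0
per row mm 28.1 from [493.7366 216.4737 169.8801] 1.5142715195414937
1.98 -0.04 2.00 0 0 -0.0024 -0.4; 1.98 -0.04 2.00 0 0 -0.0024 -0.4; 1.98 -0.03 2.00 0 0 -0.0024 -0.4; 1.98 -0.03 2.00 0 0 -0.0024 -0.4
```

Call:
{"name": "apply_moves", "arguments": {"series": "1.98 -0.04 2 0 0 -0.0025 -0.4; 1.98 -0.04 2 0 0 -0.0025 -0.4; 1.98 -0.03 2 0 0 -0.0025 -0.4; 1.98 -0.03 2 0 0 -0.0025 -0.4; 0 0 1.7 0 0 0 -0.4; 0 0 1.6 0 0 0 -0.4; 0 0 1.2 0 0 0 -0.4; 0 0 0.8 0 0 0 -0.4; 0 0 0.6 0 0 0 -0.4; 0 0 0 0 0 0 -0.4"}}

```text
clock: 3.58
eef_pos: [496.9, 292.0, 30.7]
tcp_rot: [-3.141, 0.001, 1.52]
contact_force: [-0.1, -0.1, -0.8]
opening: 0.701
```

```bash
python3 - <<'E'
from h import *
s=r.sense();print(s["clock"],s["eef_pos"],s["tcp_rot"],s["contact_force"],s["opening"])
E
```

```text
3.5833 [496.9142 292.0482  30.7066] [-3.1405  0.0008  1.5196] [-0.0895 -0.138  -0.8147] 0.7010669292096895
```

Call:
{"name": "apply_moves", "arguments": {"series": "0.18 0 0.35 0 0 -0.004 -0.4; 0.18 0 0.32 0 0 0 -0.4; 0 0 0 0 0 0 -0.4; 0 0 0 0 0 0 1; 0 0 0 0 0 0 1; 0 0 0 0 0 0 1; 0 0 0 0 0 0 1; 0 0 0 0 0 0 1; 0 0 0 0 0 0 1; 0 0 0 0 0 0 1", "squeeze": 100}}

```text
clock: 4.42
eef_pos: [497.4, 296.5, 24.8]
tcp_rot: [3.141, -0.0, 1.524]
contact_force: [-0.2, -0.2, 0.4]
opening: -0.002
```

```bash
python3 - <<'E'
from h import *
s=r.sense();print(s["clock"],s["eef_pos"],s["tcp_rot"],s["contact_force"],s["wrist_torque"],s["opening"])
i=r.camera_info("wrist");cv2.imwrite("pics/w3.png",r.grab_frame("wrist"))
s=r.sense();print(s["clock"],s["eef_pos"],s["tcp_rot"],s["contact_force"],s["opening"])
E
```

```text
4.4167 [497.4411 296.4745  24.8489] [ 3.1415 -0.0001  1.5243] [-0.2328 -0.184   0.3852] [-0.0019 -0.0318 -0.0007] -0.0020854204086301524
4.4667 [497.3902 296.4582  24.8051] [ 3.1416 -0.      1.5243] [-0.1938 -0.2257  0.8615] -0.0036509032879826907
```

View pics/w3.png

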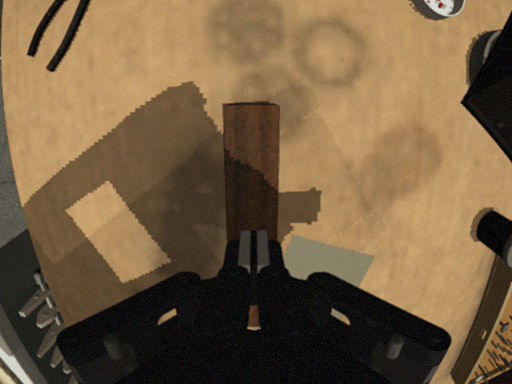

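The wrist view shows the fingers shut at (255,250), apparently over the block rather than around it, and the opening reads 0. I check the geometry before moving again.

```bash
python3 - <<'E'
from fit import *
s=r.sense();i=r.camera_info("wrist");i["fish"]=True
x,y,z=s["eef_pos"]
for zz in(60,45,32,z,z-17): print(zz,proj(i,[[x,y,zz]]))
print("block end at px (252,103) if z=32:",cast(i,[[224,103],[279,103]],32),"z=0",cast(i,[[224,103],[279,103]],0))
print(cast(i,[[226,200],[279,200]],32),s["joint_efforts"],s["qpos"],i["extrinsics"])
top=r.grab_frame("top");sc=r.grab_frame("scene")
t=r.camera_info("top");c=proj(t,[[x,y,32]])[0].astype(int);s2=r.camera_info("scene");d=proj(s2,[[x,y,32]])[0].astype(int);print(c,d)
cr=lambda im,c:cv2.resize(im[max(0,c[1]-40):c[1]+40,max(0,c[0]-50):c[0]+50],(400,320),interpolation=cv2.INTER_CUBIC)
cv2.imwrite("pics/c3.png",np.hstack([cr(top,c),cr(sc,d)]))
E
```

```text
60 [[251.1593 256.6938]]
45 [[251.342  242.9098]]
32 [[251.4793 232.6389]]
24.805078608682454 [[251.5481 227.5181]]
7.805078608682454 [[251.6934 216.762 ]]
block end at px (252,103) if z=32: [[486.443  371.6101]
 [515.4011 370.25  ]] z=0 [[483.2962 371.252 ]
 [518.1024 369.6172]]
[[483.9279 317.5731]
 [513.9621 316.2022]] [  0.0031 -61.4128 -23.8303   0.0002   0.001   -0.0001] [0.5349 0.517  1.8644 0.     0.7602 0.5814] [[  0.999   -0.0436  -0.014  502.0251]
 [ -0.0458  -0.9527  -0.3003 373.3832]
 [ -0.0003   0.3007  -0.9537 190.4545]
 [  0.       0.       0.       1.    ]]
[145 201] [184 251]
```

View pics/c3.png

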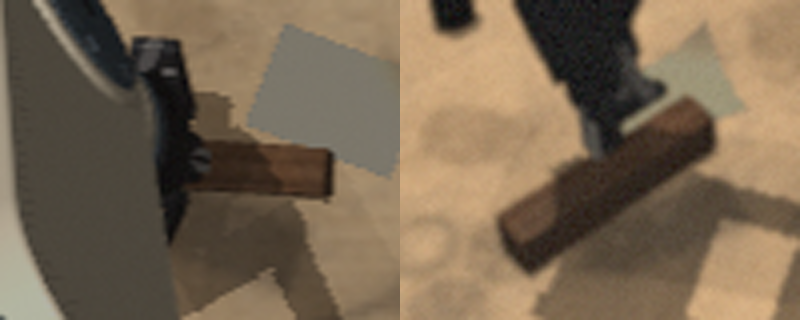

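```bash
python3 - <<'E'
from fit import *
s2=r.camera_info("scene")
for z in(8,20,32,40,50,60): print(z,proj(s2,[[483,307,z],[483,296,z],[497,296,z],[511,296,z],[511,285,z]]).round(0).tolist())
s=r.camera_info("wrist");s["fish"]=True
im=r.grab_frame("wrist")
cv2.imwrite("pics/c4.png",cv2.resize(im[190:340,180:330],(600,600),interpolation=cv2.INTER_CUBIC))
E
```

```text
8 [[186.0, 263.0], [190.0, 261.0], [186.0, 258.0], [183.0, 255.0], [186.0, 253.0]]
20 [[186.0, 260.0], [189.0, 258.0], [186.0, 255.0], [182.0, 252.0], [186.0, 250.0]]
32 [[185.0, 257.0], [189.0, 255.0], [185.0, 252.0], [182.0, 249.0], [185.0, 246.0]]
40 [[185.0, 255.0], [188.0, 252.0], [185.0, 250.0], [181.0, 247.0], [185.0, 244.0]]
50 [[185.0, 252.0], [188.0, 250.0], [184.0, 247.0], [181.0, 244.0], [184.0, 242.0]]
60 [[184.0, 250.0], [188.0, 247.0], [184.0, 244.0], [180.0, 241.0], [184.0, 239.0]]
```

View pics/c4.png

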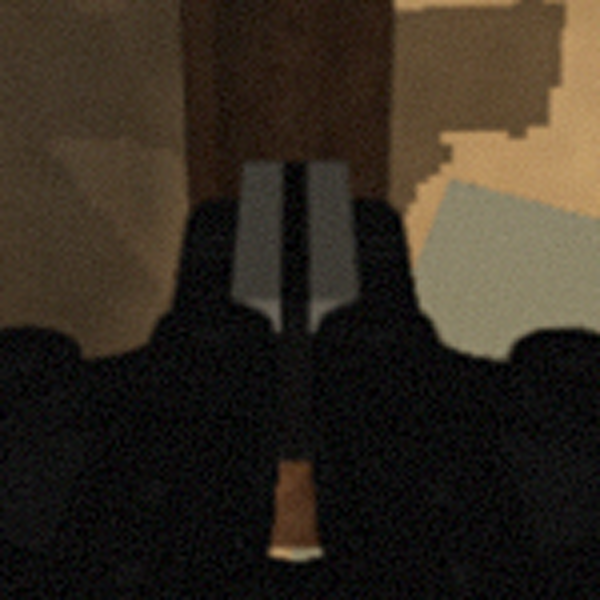

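The close crop shows both pads shut above the block: the grey tip ends are at crop row 160, with block wood visible in front of them and through the gap. So the real tips sit higher than the stated TCP suggests. I probe down gently onto the block's top to measure by how much.

Call:
{"name": "apply_moves", "arguments": {"series": "0 0 0.1 0 0 0 1; 0 0 0.1 0 0 0 1; 0 0 0.1 0 0 0 1; 0 0 0.1 0 0 0 1; 0 0 0.1 0 0 0 1; 0 0 0 0 0 0 1; 0 0 0 0 0 0 1; 0 0 0 0 0 0 1; 0 0 0 0 0 0 1; 0 0 0 0 0 0 1", "squeeze": 20}}

```text
clock: 5.45
eef_pos: [497.4, 296.5, 19.8]
tcp_rot: [3.142, -0.0, 1.524]
contact_force: [0.5, 0.8, -0.4]
opening: -0.002
```

Call:
{"name": "apply_moves", "arguments": {"series": "0 0 0.1 0 0 0 1; 0 0 0.1 0 0 0 1; 0 0 0.1 0 0 0 1; 0 0 0.1 0 0 0 1; 0 0 0.1 0 0 0 1; 0 0 0.1 0 0 0 1; 0 0 0 0 0 0 1; 0 0 0 0 0 0 1; 0 0 0 0 0 0 1; 0 0 0 0 0 0 1"}}

```text
clock: 6.28
eef_pos: [497.4, 296.5, 13.8]
tcp_rot: [3.142, -0.0, 1.524]
contact_force: [-0.1, -0.1, -0.5]
opening: 0.003
```

Call:
{"name": "apply_moves", "arguments": {"series": "0 0 0.1 0 0 0 1; 0 0 0.1 0 0 0 1; 0 0 0.1 0 0 0 1; 0 0 0.1 0 0 0 1; 0 0 0.1 0 0 0 1; 0 0 0.1 0 0 0 1; 0 0 0 0 0 0 1; 0 0 0 0 0 0 1; 0 0 0 0 0 0 1; 0 0 0 0 0 0 1"}}

```text
clock: 7.12
eef_pos: [497.5, 296.5, 10.1]
tcp_rot: [3.141, -0.0, 1.524]
contact_force: [-8.0, -4.9, 31.3]
opening: -0.001
```

```bash
python3 - <<'E'
from fit import *
s=r.sense();print(s["clock"],s["eef_pos"],s["contact_force"],s["wrist_torque"])
i=r.camera_info("wrist");i["fish"]=True;im=r.grab_frame("wrist")
g=cv2.cvtColor(im,cv2.COLOR_BGR2HSV)
print("px under pads col 247:",[tuple(g[y,247]) for y in range(214,246,3)])
w=g[:,:,2].astype(int);print("row 150",w[150,215:290:1].tolist())
cv2.imwrite("pics/w4.png",im)
E
```

```text
7.1167 [497.4912 296.4791  10.1401] [-7.9971 -4.9202 31.3312] [-0.8815  1.4008  0.0056]
px under pads col 247: [(np.uint8(15), np.uint8(136), np.uint8(45)), (np.uint8(14), np.uint8(142), np.uint8(43)), (np.uint8(13), np.uint8(146), np.uint8(42)), (np.uint8(13), np.uint8(122), np.uint8(44)), (np.uint8(11), np.uint8(148), np.uint8(43)), (np.uint8(9), np.uint8(120), np.uint8(51)), (np.uint8(27), np.uint8(35), np.uint8(66)), (np.uint8(26), np.uint8(35), np.uint8(59)), (np.uint8(22), np.uint8(45), np.uint8(63)), (np.uint8(19), np.uint8(53), np.uint8(68)), (np.uint8(22), np.uint8(43), np.uint8(65))]
row 150 [94, 88, 89, 94, 86, 66, 51, 69, 72, 72, 67, 68, 74, 78, 87, 88, 77, 78, 74, 69, 69, 70, 68, 69, 69, 71, 69, 75, 79, 73, 77, 80, 82, 84, 85, 91, 92, 90, 85, 91, 91, 92, 90, 85, 86, 79, 76, 73, 77, 70, 63, 68, 68, 76, 75, 78, 76, 83, 81, 92, 98, 97, 97, 98, 87, 90, 130, 165, 173, 174, 170, 170, 172, 170, 165]
```

Contact came at TCP z ≈ 10.3 on the 32 mm block top, so the tips really stand about 22 mm behind the reported TCP. I back off, open, and go down with that corrected height.

Call:
{"name": "apply_moves", "arguments": {"series": "0 0 -1.5 0 0 0 1; 0 0 -1.5 0 0 0 -0.4; 0 0 0 0 0 0 -0.4; 0 0 0 0 0 0 -0.4; 0 0 0 0 0 0 -0.4; 0 0 0 0 0 0 -0.4; 0 0 0.8 0 0 0 -0.4; 0 0 0.8 0 0 0 -0.4; 0 0 0.8 0 0 0 -0.4; 0 0 0.6 0 0 0 -0.4"}}

```text
clock: 8.0
eef_pos: [496.6, 296.0, 6.0]
tcp_rot: [-3.14, 0.001, 1.524]
contact_force: [-0.4, 0.1, -0.5]
opening: 0.696
```

Call:
{"name": "apply_moves", "arguments": {"series": "0 0 0.6 0 0 0 -0.4; 0 0 0.6 0 0 0 -0.4; 0 0 0.5 0 0 0 -0.4; 0 0 0.4 0 0 0 -0.4; 0 0 0.2 0 0 0 -0.4; 0 0 0 0 0 0 -0.4; 0 0 0 0 0 0 -0.4; 0 0 0 0 0 0 -0.4; 0 0 0 0 0 0 -0.4; 0 0 0 0 0 0 -0.4"}}

```text
clock: 8.83
eef_pos: [497.6, 296.6, -14.9]
tcp_rot: [3.141, -0.0, 1.524]
contact_force: [0.1, -0.6, -0.2]
opening: 0.703
```

Call:
{"name": "apply_moves", "arguments": {"series": "0 0 0.1 0 0 0 0.2; 0 0 0 0 0 0 0.2; 0 0 0 0 0 0 0.2; 0 0 0 0 0 0 1; 0 0 0 0 0 0 1; 0 0 0 0 0 0 1; 0 0 0 0 0 0 1; 0 0 0 0 0 0 1; 0 0 0 0 0 0 1; 0 0 0 0 0 0 1", "squeeze": 90}}

```text
clock: 9.67
eef_pos: [497.4, 296.5, -15.9]
tcp_rot: [3.142, -0.0, 1.524]
contact_force: [-2.5, -1.2, 5.2]
opening: 0.332
```

```bash
python3 - <<'E'
from fit import *
s=r.sense();print(s["clock"],s["eef_pos"],s["tcp_rot"],s["contact_force"],s["wrist_torque"],s["opening"])
im=r.grab_frame("wrist");sc=r.grab_frame("scene")
a=cv2.resize(im[60:340,130:380],(500,560),interpolation=cv2.INTER_CUBIC);b=cv2.resize(sc[200:340,140:215],(300,560),interpolation=cv2.INTER_CUBIC)
cv2.imwrite("pics/c5.png",np.hstack([a,b]))
E
```

```text
9.6667 [497.4069 296.4939 -15.9118] [ 3.1415 -0.0001  1.5243] [-2.4981 -1.1921  5.2371] [-0.0971  0.278  -0.0279] 0.33186221086799916
```

View pics/c5.png

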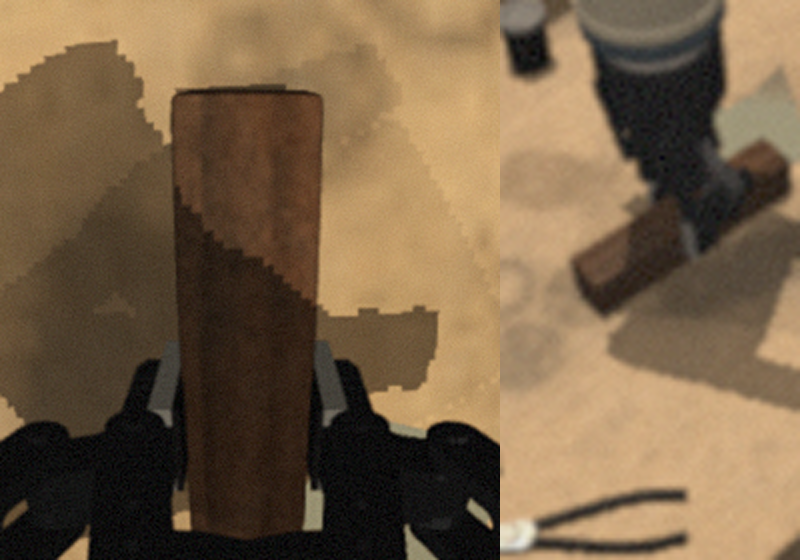

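The grip holds: opening 0.33, with the pads on both sides of the block at crop (165,375) and (328,375). The tips are low on the block, about 6 mm up, so I regrip 4 mm higher to stay clear of the blanks.

Call:
{"name": "apply_moves", "arguments": {"series": "0 0 0 0 0 0 0; 0 0 0 0 0 0 0; 0 0 0 0 0 0 0; 0 0 -0.2 0 0 0 0; 0 0 -0.2 0 0 0 0; 0 0 0 0 0 0 0; 0 0 0 0 0 0 1; 0 0 0 0 0 0 1; 0 0 0 0 0 0 1; 0 0 0 0 0 0 1", "squeeze": 100}}

```text
clock: 10.6
eef_pos: [497.5, 296.6, -11.7]
tcp_rot: [3.141, -0.0, 1.524]
contact_force: [-1.3, -0.9, 7.0]
opening: 0.33
```

```bash
python3 - <<'E'
from fit import *
s=r.sense();print(s["clock"],s["eef_pos"],s["tcp_rot"],s["contact_force"],s["wrist_torque"],s["opening"])
E
python3 plan.py 497.4 296.5 80 1.524 4 1
```

```text
10.6 [497.5098 296.5525 -11.679 ] [ 3.1413 -0.0002  1.5244] [-1.3158 -0.928   6.9773] [-0.161   0.2513 -0.0159] 0.32955466936898514
per row mm 22.9 from [497.5098 296.5525 -11.679 ] 1.5243645185049297
-0.00 -0.00 -2.29 0 0 0.0001 1; -0.00 -0.00 -2.29 0 0 0.0001 1; -0.00 -0.00 -2.29 0 0 0.0001 1; -0.00 -0.00 -2.29 0 0 0.0001 1
```

Call:
{"name": "apply_moves", "arguments": {"series": "0 0 -0.5 0 0 0 1; 0 0 -1 0 0 0 1; 0 0 -2 0 0 0 1; 0 0 -2 0 0 0 1; 0 0 -2 0 0 0 1; 0 0 -1 0 0 0 1; 0 0 -0.5 0 0 0 1; 0 0 0 0 0 0 1; 0 0 0 0 0 0 1; 0 0 0 0 0 0 1"}}

```text
clock: 11.43
eef_pos: [496.7, 296.1, 76.8]
tcp_rot: [-3.14, 0.001, 1.524]
contact_force: [-0.4, 0.8, -1.5]
opening: 0.333
```

```bash
python3 - <<'E'
from fit import *
s=r.sense();print(s["clock"],s["eef_pos"],s["tcp_rot"],s["contact_force"],s["wrist_torque"],s["opening"])
E
python3 plan.py 450.4 -33.6 100 1.3148 15 1 
```

```text
11.4333 [496.6933 296.0521  76.765 ] [-3.1402  0.0009  1.5243] [-0.4134  0.8288 -1.4964] [ 0.002   0.0152 -0.0099] 0.3327731857625879
per row mm 22.2 from [496.6933 296.0521  76.765 ] 1.5242851925766603
-2.21 -0.21 -0.15 0 0 0.0140 1; -2.21 -0.18 -0.15 0 0 0.0140 1; -2.21 -0.14 -0.15 0 0 0.0140 1; -2.22 -0.11 -0.15 0 0 0.0140 1; -2.22 -0.08 -0.15 0 0 0.0140 1; -2.22 -0.05 -0.15 0 0 0.0140 1; -2.22 -0.02 -0.15 0 0 0.0140 1; -2.22 0.01 -0.15 0 0 0.0140 1; -2.22 0.04 -0.15 0 0 0.0140 1; -2.22 0.07 -0.15 0 0 0.0140 1
-2.22 0.10 -0.15 0 0 0.0140 1; -2.22 0.13 -0.15 0 0 0.0140 1; -2.21 0.17 -0.15 0 0 0.0140 1; -2.21 0.20 -0.15 0 0 0.0140 1; -2.21 0.23 -0.15 0 0 0.0140 1
```

Call:
{"name": "apply_moves", "arguments": {"series": "-2.2 -0.2 -0.15 0 0 0.014 1; -2.2 -0.2 -0.15 0 0 0.014 1; -2.2 -0.1 -0.15 0 0 0.014 1; -2.2 -0.1 -0.15 0 0 0.014 1; -2.2 -0.1 -0.15 0 0 0.014 1; -2.2 -0.1 -0.15 0 0 0.014 1; -2.2 0 -0.15 0 0 0.014 1; -2.2 0 -0.15 0 0 0.014 1; -2.2 0 -0.15 0 0 0.014 1; -2.2 0.1 -0.15 0 0 0.014 1"}}

```text
clock: 12.27
eef_pos: [465.3, 77.3, 91.8]
tcp_rot: [-3.14, 0.001, 1.384]
contact_force: [-0.4, -0.5, -1.5]
opening: 0.333
```

Call:
{"name": "apply_moves", "arguments": {"series": "-2.2 0.1 -0.15 0 0 0.014 1; -2.2 0.1 -0.15 0 0 0.014 1; -2.2 0.2 -0.15 0 0 0.014 1; -2.2 0.2 -0.15 0 0 0.014 1; -2 0.2 -0.15 0 0 0.014 1; 0 0 0 0 0 0 1; 0 0 0 0 0 0 1; 0 0 0 0 0 0 1; 0 0 0 0 0 0 1; 0 0 0 0 0 0 1"}}

```text
clock: 13.1
eef_pos: [451.2, -28.2, 100.0]
tcp_rot: [-3.141, -0.0, 1.315]
contact_force: [-1.2, 0.1, -1.9]
opening: 0.328
```

```bash
python3 - <<'E'
from fit import *
s=r.sense();print(s["clock"],s["eef_pos"],s["tcp_rot"],s["contact_force"],s["opening"])
i=r.camera_info("wrist");im=r.grab_frame("wrist");i["fish"]=True
cv2.imwrite("pics/w5.png",im);np.savez("w5.npz",K=i["K"],E=i["extrinsics"],p=s["eef_pos"],w=s["tcp_rot"])
o,yaw=np.array([595.5,-71.6]),-.256
R=np.array([[np.cos(yaw),-np.sin(yaw)],[np.sin(yaw),np.cos(yaw)]])
print("tcp in fixture",(s["eef_pos"][:2]-o)@R)
H,S,V=cv2.split(cv2.cvtColor(im,cv2.COLOR_BGR2HSV))
for b in blobs((H>18)&(H<35)&(S>140)&(V>100),i,15,50): print((b[0]-o)@R,b[1],b[2]-yaw)
try:
    o2,y2,_=fixture(im,i,o,yaw);print("fixture",o2,y2)
except Exception as e: print(e)
for b in blobs(V<60,i,19,300,4000): print("dark",(b[0]-o)@R,b[1],b[2]-yaw)
E
```

```text
13.1 [451.2206 -28.1645 100.007 ] [-3.1411 -0.      1.3155] [-1.1858  0.1296 -1.9485] 0.32787510226325295
tcp in fixture [-150.5758    5.4865]
[-23.1572 -48.5938] (43.79299545288086, 22.565998077392578) 0.12013027
[-29.0233 -16.7622] (44.02428436279297, 22.43743896484375) -0.027920991
[-23.0147  15.3052] (44.565635681152344, 22.47504425048828) -0.033397466
[-37.066   48.3539] (44.77386474609375, 22.54416275024414) 0.032521337
resid front [  -0.0147 -105.    ] sides [ -0.0012 104.6287] [  -0.0282 -104.6287] 151 141 50
fixture [596.0506 -71.5054] -0.26353541318280693
dark [-314.2694   33.2124] (27.26150894165039, 16.501306533813477) 1.7894858
dark [35.3886  0.1797] (127.51789093017578, 12.753765106201172) 1.5711557
dark [-189.7445  124.3344] (50.58205795288086, 46.403358459472656) -1.0694246
dark [-301.9245  159.5188] (44.219173431396484, 36.96632385253906) 0.6260724
dark [ 99.4997 184.0979] (56.46870040893555, 32.63890838623047) -1.2690791
dark [-387.8439  200.0818] (75.30411529541016, 51.55596160888672) 0.11445853
```

View pics/w5.png

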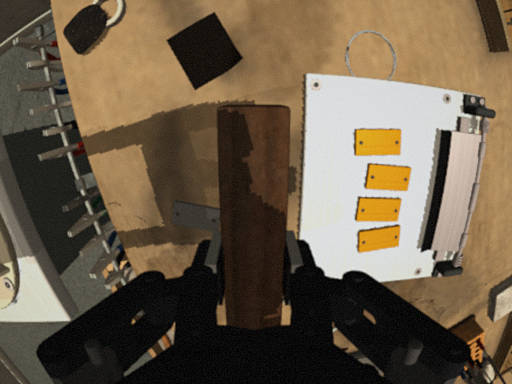

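The settled view shows the block in hand (columns 218–290), the plate from column 303, blanks at (377,142), (387,177), (378,209) and (378,238), and the lip near column 437. The lip direction gives fixture yaw −0.256, and the blanks have not moved.

```bash
python3 - <<'E'
from fit import *
d=np.load("w5.npz");i=dict(K=d["K"],extrinsics=d["E"],fish=True);im=cv2.imread("pics/w5.png")
g=cv2.GaussianBlur(im,(3,7),0).astype(float)
for side,rng in(("L",range(208,232)),("R",range(280,300))):
    pts=[]
    for y in range(120,175,3):
        gr=np.abs(np.diff(g[y,rng.start:rng.stop],axis=0)).sum(1);k=gr.argmax();pts.append([rng.start+k+.5,y])
    w=cast(i,pts,d["p"][2]+43.7);p=np.polyfit(w[:,1],w[:,0],1);w=w[abs(w[:,0]-np.polyval(p,w[:,1]))<1.5];p=np.polyfit(w[:,1],w[:,0],1)
    print(side,"yaw",-np.arctan(p[0]),len(w),"x at tcp y",np.polyval(p,d["p"][1])-d["p"][0])
print("tool y yaw",d["w"][2]-np.pi/2)
E
python3 plan.py 515.2 -50.6 30 1.3148 7 1
```

```text
L yaw -0.26339240151649457 19 x at tcp y -15.017635885207198
R yaw -0.14836552288504548 17 x at tcp y 22.71331293680248
tool y yaw -0.2553378188935116
per row mm 13.9 from [451.2373 -28.1981 100.0809] 1.315497095606651
-0.08 0.96 1.00 0 0 0.0001 1; -0.08 0.96 1.00 0 0 0.0001 1; -0.08 0.96 1.00 0 0 0.0001 1; -0.08 0.96 1.00 0 0 0.0001 1; -0.08 0.96 1.00 0 0 0.0001 1; -0.08 0.96 1.00 0 0 0.0001 1; -0.08 0.97 1.00 0 0 0.0001 1
```

Call:
{"name": "apply_moves", "arguments": {"series": "-0.08 0.96 1 0 0 0 1; -0.08 0.96 1 0 0 0 1; -0.08 0.96 1 0 0 0 1; -0.08 0.96 1 0 0 0 1; -0.08 0.96 1 0 0 0 1; -0.08 0.96 1 0 0 0 1; -0.08 0.97 1 0 0 0 1; 0 0 0 0 0 0 1; 0 0 0 0 0 0 1; 0 0 0 0 0 0 1"}}

```text
clock: 13.98
eef_pos: [514.4, -50.9, 30.5]
tcp_rot: [-3.141, 0.0, 1.315]
contact_force: [-0.3, -0.3, -1.3]
opening: 0.332
```

```bash
cat > st.py <<'E'
from fit import *
s=r.sense();o,yaw=np.array([595.5,-71.6]),-.256
R=np.array([[np.cos(yaw),-np.sin(yaw)],[np.sin(yaw),np.cos(yaw)]])
f=s["contact_force"]
print(round(s["clock"],2),"tcp fix",(s["eef_pos"][:2]-o)@R,"z",s["eef_pos"][2],"dyaw",s["tcp_rot"][2]-np.pi/2-yaw,"rp",s["tcp_rot"][:2],"F fix",f[:2]@R,f[2],"T",s["wrist_torque"],s["opening"])
E
python3 st.py
```

```text
13.98 tcp fix [-83.687   -0.5299] z 30.45190724914762 dyaw -3.637675257239792e-05 rp [-3.1409  0.    ] F fix [-0.206  -0.3444] -1.294164993174606 T [-0.0365  0.0117  0.0061] 0.33215758893056807
```

Call:
{"name": "apply_moves", "arguments": {"series": "0 0 0.7 0 0 0 1; 0 0 0.7 0 0 0 1; 0 0 0.6 0 0 0 1; 0 0 0.5 0 0 0 1; 0 0 0.3 0 0 0 1; 0 0 0.2 0 0 0 1; 0 0 0 0 0 0 1; 0 0 0 0 0 0 1; 0 0 0 0 0 0 1; 0 0 0 0 0 0 1"}}

```text
clock: 14.82
eef_pos: [515.2, -51.4, 0.5]
tcp_rot: [3.141, -0.0, 1.314]
contact_force: [-0.6, 0.2, -0.9]
opening: 0.327
```

```bash
python3 st.py
```

```text
14.82 tcp fix [-82.8244  -0.8254] z 0.5236584693548916 dyaw -0.0005023907390662163 rp [ 3.1411 -0.0001] F fix [-0.6682  0.0391] -0.9410842438650343 T [ 0.0119  0.0061 -0.0444] 0.3272626469754771
```

Call:
{"name": "apply_moves", "arguments": {"series": "0 0.2 0.03 0 0 0 1; 0 0.2 0 0 0 0 1; 0 0.2 0 0 0 0 1; 0 0.2 0 0 0 0 1; 0 0.2 0 0 0 0 1; 0 0.2 0 0 0 0 1; 0 0.2 0 0 0 0 1; 0 0.2 0 0 0 0 1; 0 0.2 0 0 0 0 1; 0 0.2 0 0 0 0 1"}}

```text
clock: 15.65
eef_pos: [534.3, -56.5, -0.1]
tcp_rot: [-3.141, 0.0, 1.314]
contact_force: [0.1, -0.9, -0.4]
opening: 0.327
```

Call:
{"name": "apply_moves", "arguments": {"series": "0 0.2 0 0 0 0 1; 0 0.2 0 0 0 0 1; 0 0.2 0 0 0 0 1; 0 0.2 0 0 0 0 1; 0 0.2 0 0 0 0 1; 0 0.2 0 0 0 0 1; 0 0.2 0 0 0 0 1; 0 0.2 0 0 0 0 1; 0 0 0 0 0 0 1; 0 0 0 0 0 0 1"}}

```text
clock: 16.48
eef_pos: [550.2, -60.6, 0.1]
tcp_rot: [3.141, -0.0, 1.314]
contact_force: [-0.4, -0.1, -1.6]
opening: 0.327
```

```bash
python3 st.py;python3 - <<'E'
from fit import *
o,yaw=np.array([595.5,-71.6]),-.256
R=np.array([[np.cos(yaw),-np.sin(yaw)],[np.sin(yaw),np.cos(yaw)]])
i=r.camera_info("wrist");im=r.grab_frame("wrist");i["fish"]=True
cv2.imwrite("pics/w6.png",im);H,S,V=cv2.split(cv2.cvtColor(im,cv2.COLOR_BGR2HSV))
for b in blobs((H>15)&(H<38)&(S>120)&(V>80),i,15,100): print((b[0]-o)@R,b[1],b[2]-yaw)
for b in blobs(V<60,i,19,1000,40000): print("dark",(b[0]-o)@R,b[1],b[2]-yaw)
E
```

```text
16.48 tcp fix [-46.589   -0.8166] z 0.07904214913961177 dyaw -0.0004806396007468461 rp [ 3.1408 -0.0001] F fix [-0.4102 -0.2061] -1.6242261820740014 T [-0.0369 -0.0336  0.0059] 0.32679772402771495
[ 197.6669 -199.7523] (71.74288940429688, 27.274229049682617) -0.9144808
[-146.4487 -128.0107] (44.24940490722656, 6.280276775360107) 0.8166276
[-24.1761 -52.9178] (21.64508628845215, 6.646769046783447) 1.6213807
[  1.6074 -16.5521] (28.174602508544922, 24.445327758789062) 0.017386764
[143.1052 -71.8087] (160.2853240966797, 74.23150634765625) -0.7899314
[-201.5653  -52.2844] (166.10537719726562, 60.38503646850586) 0.64189875
[-145.24     16.5132] (19.946613311767578, 12.507208824157715) 1.3703161
[-6.2479 16.1794] (43.41204833984375, 24.214345932006836) -0.0005925
[115.5398  34.8806] (57.28291702270508, 37.48384094238281) 1.2296625
[-6.3224 46.4694] (43.67938995361328, 23.89286231994629) -0.0012185872
[122.4003  79.6975] (32.25627136230469, 28.212297439575195) 1.0896271
[-172.5051   51.01  ] (83.55708312988281, 39.121551513671875) 1.4122502
[-140.5948   72.6481] (75.71511840820312, 23.402828216552734) 1.5882045
[-205.2329  112.0216] (28.22871971130371, 12.992807388305664) 1.5637938
[112.5434 127.6753] (47.09540939331055, 25.90180778503418) 1.480116
[ 52.0116 125.4167] (44.75554275512695, 30.491933822631836) 0.23935863
[ -0.1569 117.7488] (43.99728012084961, 27.172971725463867) 0.12368068
[-30.7644 115.9639] (22.855348587036133, 16.555572509765625) 1.4543873
[-60.2332 115.8637] (25.332767486572266, 6.730918884277344) -1.1821835
[-121.1761  109.2115] (97.00182342529297, 56.71851348876953) -0.18065587
dark [-194.94     -5.3175] (114.35493469238281, 56.41465759277344) 1.5010146
dark [79.7781 91.8613] (48.55974578857422, 20.25996971130371) -0.08348885
dark [-177.4459  121.6677] (48.389007568359375, 43.84037780761719) -1.0695934
```

View pics/w6.png

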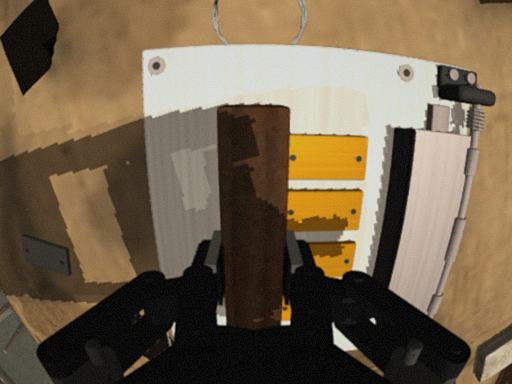

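The view shows the blanks flush and square along the block's face at column 289 (rows 157, 210 and 260, with the fourth behind the finger). Their leading edges are near column 365 and the lip is at column ~395. I push on to the lip.

Call:
{"name": "apply_moves", "arguments": {"series": "0 0.2 0 0 0 0 1; 0 0.2 0 0 0 0 1; 0 0.2 0 0 0 0 1; 0 0.2 0 0 0 0 1; 0 0.2 0 0 0 0 1; 0 0.2 0 0 0 0 1; 0 0.2 0 0 0 0 1; 0 0.2 0 0 0 0 1; 0 0.2 0 0 0 0 1; 0 0 0 0 0 0 1"}}

```text
clock: 17.37
eef_pos: [567.9, -65.2, 0.1]
tcp_rot: [3.141, -0.0, 1.314]
contact_force: [-0.4, -0.7, -1.8]
opening: 0.335
```

```bash
python3 st.py
```

```text
17.37 tcp fix [-28.3449  -0.827 ] z 0.06951364560472961 dyaw -0.0005468577650391548 rp [ 3.1408 -0.0001] F fix [-0.2393 -0.779 ] -1.778040948700777 T [ 0.053   0.0153 -0.0477] 0.33542742482954285
```

Call:
{"name": "apply_moves", "arguments": {"series": "0 0.08 0 0 0 0 1; 0 0.08 0 0 0 0 1; 0 0.08 0 0 0 0 1; 0 0.08 0 0 0 0 1; 0 0.08 0 0 0 0 1; 0 0.08 0 0 0 0 1; 0 0.08 0 0 0 0 1; 0 0.08 0 0 0 0 1; 0 0 0 0 0 0 1; 0 0 0 0 0 0 1"}}

```text
clock: 18.2
eef_pos: [571.2, -66.2, -0.3]
tcp_rot: [-3.137, 0.0, 1.314]
contact_force: [-7.1, 3.4, 3.7]
opening: 0.329
```

```bash
python3 st.py
```

```text
18.2 tcp fix [-24.9006  -0.933 ] z -0.34931702465907516 dyaw -0.0006918887296061271 rp [-3.1374  0.0003] F fix [-7.7662  1.4981] 3.6828339504196324 T [ 0.4162  1.2876 -0.1205] 0.32850549328894074
```

Call:
{"name": "apply_moves", "arguments": {"series": "0 0 -0.06 0 0 0 1; 0 0 -0.06 0 0 0 1; 0 0.05 0 0 0 0 1; 0 0.05 0 0 0 0 1; 0 0.05 0 0 0 0 1; 0 0.05 0 0 0 0 1; 0 0.05 0 0 0 0 1; 0 0.05 0 0 0 0 1; 0 0 0 0 0 0 1; 0 0 0 0 0 0 1"}}

```text
clock: 19.03
eef_pos: [571.8, -66.6, -0.2]
tcp_rot: [-3.133, 0.001, 1.314]
contact_force: [-10.1, 3.5, -0.2]
opening: 0.331
```

```bash
python3 st.py
```

```text
19.03 tcp fix [-24.204   -1.1415] z -0.246116980633454 dyaw -0.0007316081504769034 rp [-3.1331  0.0007] F fix [-10.6639   0.8775] -0.2479112227826975 T [ 0.6075  1.8866 -0.0409] 0.3310128316288632
```

Call:
{"name": "apply_moves", "arguments": {"series": "0 0.05 -0.04 0 0 0 1; 0 0.05 -0.04 0 0 0 1; 0 0.05 0 0 0 0 1; 0 0.05 0 0 0 0 1; 0 0.05 0 0 0 0 1; 0 0.05 0 0 0 0 1; 0 0.05 0 0 0 0 1; 0 0.05 0 0 0 0 1; 0 0 0 0 0 0 1; 0 0 0 0 0 0 1"}}

```text
clock: 19.87
eef_pos: [574.6, -67.5, 0.1]
tcp_rot: [-3.131, 0.001, 1.314]
contact_force: [-11.8, 3.5, -2.2]
opening: 0.329
```

```bash
python3 st.py
```

```text
19.87 tcp fix [-21.2508  -1.3212] z 0.14196492317913173 dyaw -0.0006852179366767519 rp [-3.1311  0.001 ] F fix [-12.3024   0.3893] -2.1738640788110586 T [ 0.644   2.2245 -0.0621] 0.3290546396375547
```

Call:
{"name": "apply_moves", "arguments": {"series": "0 0.05 -0.02 0 0 0 1; 0 0.05 0 0 0 0 1; 0 0.05 0 0 0 0 1; 0 0.05 0 0 0 0 1; 0 0.05 0 0 0 0 1; 0 0.05 0 0 0 0 1; 0 0.05 0 0 0 0 1; 0 0.05 0 0 0 0 1; 0 0 0 0 0 0 1; 0 0 0 0 0 0 1"}}

```text
clock: 20.7
eef_pos: [580.7, -69.0, 0.9]
tcp_rot: [-3.135, 0.001, 1.314]
contact_force: [-7.6, 2.3, -2.9]
opening: 0.332
```

```bash
python3 st.py
```

```text
20.7 tcp fix [-14.9897  -1.2235] z 0.9267116890418897 dyaw -0.0005680456510332998 rp [-3.1353  0.0007] F fix [-7.9716  0.2611] -2.9128316657108146 T [0.3821 1.3785 0.0018] 0.33150495033100946
```

Call:
{"name": "apply_moves", "arguments": {"series": "0 0.05 0.04 0 0 0 1; 0 0.05 0 0 0 0 1; 0 0.05 0 0 0 0 1; 0 0.05 0 0 0 0 1; 0 0.05 0 0 0 0 1; 0 0.05 0 0 0 0 1; 0 0.05 0 0 0 0 1; 0 0.05 0 0 0 0 1; 0 0 0 0 0 0 1; 0 0 0 0 0 0 1"}}

```text
clock: 21.53
eef_pos: [584.7, -70.0, 0.5]
tcp_rot: [-3.136, 0.001, 1.314]
contact_force: [-7.9, 1.0, -3.0]
opening: 0.328
```

```bash
python3 st.py
```

```text
21.53 tcp fix [-10.8439  -1.1853] z 0.5321160189388427 dyaw -0.0005290463448988092 rp [-3.1355  0.0007] F fix [-7.8473 -1.0566] -3.044986017041641 T [0.3246 1.3068 0.0144] 0.3281438232245138
```

Call:
{"name": "apply_moves", "arguments": {"series": "0 0.04 0 0 0 0 1; 0 0.04 0 0 0 0 1; 0 0.04 0 0 0 0 1; 0 0.04 0 0 0 0 1; 0 0.04 0 0 0 0 1; 0 0.04 0 0 0 0 1; 0 0.04 0 0 0 0 1; 0 0.04 0 0 0 0 1; 0 0 0 0 0 0 1; 0 0 0 0 0 0 1"}}

```text
clock: 22.37
eef_pos: [587.5, -70.8, 0.4]
tcp_rot: [-3.135, 0.001, 1.314]
contact_force: [-7.9, 1.5, -3.7]
opening: 0.331
```

```bash
python3 st.py
```

```text
22.37 tcp fix [-7.9095 -1.1946] z 0.40004517742806 dyaw -0.0006887470202501245 rp [-3.135   0.0007] F fix [-7.9705 -0.5654] -3.742676019963333 T [ 0.3827  1.3667 -0.065 ] 0.3311261957541451
```

Call:
{"name": "apply_moves", "arguments": {"series": "0 0.03 0 0 0 0 1; 0 0.03 0 0 0 0 1; 0 0.03 0 0 0 0 1; 0 0.03 0 0 0 0 1; 0 0.03 0 0 0 0 1; 0 0.03 0 0 0 0 1; 0 0.03 0 0 0 0 1; 0 0.03 0 0 0 0 1; 0 0 0 0 0 0 1; 0 0 0 0 0 0 1"}}

```text
clock: 23.2
eef_pos: [587.6, -70.7, -0.2]
tcp_rot: [-3.131, 0.001, 1.314]
contact_force: [-12.5, 4.6, -2.2]
opening: 0.332
```

```bash
python3 st.py
```

```text
23.2 tcp fix [-7.8655 -1.1528] z -0.20981783017637312 dyaw -0.0010165912127217958 rp [-3.1306  0.0008] F fix [-13.2609   1.3086] -2.194749178800409 T [ 0.7917  2.2461 -0.1173] 0.3322799178167718
```

Call:
{"name": "apply_moves", "arguments": {"series": "0 0.03 -0.03 0 0 0 1; 0 0.03 -0.03 0 0 0 1; 0 0.03 0 0 0 0 1; 0 0.03 0 0 0 0 1; 0 0.03 0 0 0 0 1; 0 0.03 0 0 0 0 1; 0 0.03 0 0 0 0 1; 0 0.03 0 0 0 0 1; 0 0 0 0 0 0 1; 0 0 0 0 0 0 1"}}

```text
clock: 24.03
eef_pos: [587.6, -70.8, -0.1]
tcp_rot: [-3.126, 0.001, 1.314]
contact_force: [-18.0, 6.7, 0.9]
opening: 0.324
```

```bash
python3 st.py; python3 - <<'E'
from fit import *
o,yaw=np.array([595.5,-71.6]),-.256
R=np.array([[np.cos(yaw),-np.sin(yaw)],[np.sin(yaw),np.cos(yaw)]])
i=r.camera_info("wrist");im=r.grab_frame("wrist");i["fish"]=True
cv2.imwrite("pics/w7.png",im);H,S,V=cv2.split(cv2.cvtColor(im,cv2.COLOR_BGR2HSV))
for b in blobs((H>18)&(H<35)&(S>140)&(V>90),i,15,100):
    q=(b[3]-o)@R;c=(b[0]-o)@R
    if abs(c[0])<60 and abs(c[1])<70: print(c,b[1],"rear",q[:,0].min(),"front vis",q[:,0].max())
E
```

```text
24.03 tcp fix [-7.839  -1.1949] z -0.1351324495783915 dyaw -0.0011580240262241137 rp [-3.1262  0.001 ] F fix [-19.0869   1.97  ] 0.9018078125870476 T [ 1.1859  3.1915 -0.1364] 0.3242157132246764
[20.8236 17.3009] (19.413482666015625, 17.661945343017578) rear 11.96239874758443 front vis 29.63235587211899
[20.8063 45.6549] (22.97148323059082, 17.963199615478516) rear 11.586423955275041 front vis 29.741443843127065
```

Call:
{"name": "apply_moves", "arguments": {"series": "0 0.01 -0.03 0 0 0 1; 0 0 0 0 0 0 1; 0 0 0 0 0 0 1; 0 0 0 0 0 0 1; 0 0 0 0 0 0 1; 0 0 0 0 0 0 1; 0 0 0 0 0 0 1; 0 0 0 0 0 0 1; 0 0 0 0 0 0 1; 0 0 0 0 0 0 1"}}

```text
clock: 24.92
eef_pos: [587.6, -70.8, -0.1]
tcp_rot: [-3.126, 0.001, 1.314]
contact_force: [-16.8, 7.4, -2.0]
opening: 0.332
```

```bash
python3 st.py
```

```text
24.92 tcp fix [-7.8458 -1.1787] z -0.09217151028407394 dyaw -0.0010401991099826535 rp [-3.126   0.0011] F fix [-18.1576   2.9188] -2.016230690140482 T [ 1.2379  3.1721 -0.1898] 0.33222564414527556
```

Call:
{"name": "apply_moves", "arguments": {"series": "0 -0.2 0 0 0 0 1; 0 -0.3 0 0 0 0 1; 0 -0.4 -0.02 0 0 0 1; 0 -0.6 -0.02 0 0 0 1; 0 -0.8 -0.02 0 0 0 1; 0 -1 0 0 0 0 1; 0 -1.2 0 0 0 0 1; 0 -1 0 0 0 0 1; 0 -0.5 0 0 0 0 1; 0 0 0 0 0 0 1"}}

```text
clock: 25.75
eef_pos: [536.2, -57.0, 3.3]
tcp_rot: [-3.141, 0.0, 1.315]
contact_force: [0.2, 0.0, -1.2]
opening: 0.329
```

```bash
python3 st.py; python3 - <<'E'
from fit import *
o,yaw=np.array([595.5,-71.6]),-.256
R=np.array([[np.cos(yaw),-np.sin(yaw)],[np.sin(yaw),np.cos(yaw)]])
i=r.camera_info("wrist");im=r.grab_frame("wrist");i["fish"]=True
cv2.imwrite("pics/w8.png",im);H,S,V=cv2.split(cv2.cvtColor(im,cv2.COLOR_BGR2HSV))
for b in blobs((H>18)&(H<35)&(S>140)&(V>70),i,15,100):
    q=(b[3]-o)@R;c=(b[0]-o)@R
    if abs(c[0])<60 and abs(c[1])<70: print(c,b[1],"rear",np.percentile(q[:,0],5),"angle",b[2]-yaw)
E
```

```text
25.75 tcp fix [-61.0655  -0.8665] z 3.3462762836825104 dyaw -0.0002628650640501551 rp [-3.1407  0.0001] F fix [0.1591 0.0486] -1.2488211136678269 T [ 0.0474 -0.0067 -0.0607] 0.3286962094420644
[ 19.1634 -15.8914] (23.71788215637207, 21.114641189575195) rear 8.973655846040609 angle 1.6081849
[18.8765 15.5764] (23.378402709960938, 21.625791549682617) rear 9.09111430008067 angle 1.561925
[19.4317 45.7866] (22.756237030029297, 22.430599212646484) rear 8.718339218042155 angle 1.5748187
```

Call:
{"name": "apply_moves", "arguments": {"series": "0 -0.2 -1 0 0 0 1; 0 -0.8 -1.5 0 0 0 1; 0 -1.2 -1.5 0 0 0 1; 0 -1.5 -1.5 0 0 0 1; 0 -1.5 -1.5 0 0 0 1; 0 -1.5 -1.5 0 0 0 1; 0 -1.5 -1.2 0 0 0 1; 0 -0.7 0 0 0 0 1; 0 0 0 0 0 0 1; 0 0 0 0 0 0 1"}}

```text
clock: 26.63
eef_pos: [452.2, -34.8, 100.4]
tcp_rot: [3.14, -0.0, 1.314]
contact_force: [0.8, 0.5, -2.1]
opening: 0.33
```

```bash
python3 st.py; cat > chk.py <<'E'
from fit import *
import sys
o,yaw=np.array([595.5,-71.6]),-.256
R=np.array([[np.cos(yaw),-np.sin(yaw)],[np.sin(yaw),np.cos(yaw)]])
i=r.camera_info("wrist");im=r.grab_frame("wrist");i["fish"]=True
cv2.imwrite(f"pics/{sys.argv[1]}.png",im);H,S,V=cv2.split(cv2.cvtColor(im,cv2.COLOR_BGR2HSV))
for b in blobs((H>18)&(H<35)&(S>140)&(V>70),i,15,60):
    q=(b[3]-o)@R;c=(b[0]-o)@R
    if abs(c[0])<60 and abs(c[1])<80:
        e=q[(q[:,0]<q[:,0].min()+4)&(abs(q[:,1]-c[1])<8)];print(c,b[1],"rear",e[:,0].mean(),"slope",np.polyfit(e[:,1],e[:,0],1)[0])
for b in blobs(V<60,i,20,300,4000):
    c=(b[0]-o)@R
    if abs(c[1])<20 and abs(c[0])<80: print("lip",c,b[1],b[2]-yaw)
E
python3 chk.py w9; python3 plan.py 480 270 80 1.524 10 1
```

```text
26.63 tcp fix [-147.9295   -0.7046] z 100.39623853561643 dyaw -0.0003008740212600003 rp [ 3.1404 -0.0002] F fix [0.6139 0.6865] -2.080273690358968 T [-0.0135 -0.0168 -0.0003] 0.32996262564226175
[ 18.7595 -50.9211] (21.0130558013916, 20.831993103027344) rear 9.546281563073068 slope -0.0065164420605312665
[ 20.4638 -15.5615] (24.18234634399414, 21.52471160888672) rear 9.330353085726427 slope -0.004376588034314554
[20.237  15.2869] (22.830467224121094, 22.011938095092773) rear 9.813519893477448 slope -0.048589118468588065
[19.9995 45.842 ] (23.167295455932617, 21.796295166015625) rear 9.53340989110112 slope 0.001966891145673185
lip [36.0998 -0.3004] (128.93736267089844, 12.300742149353027) 1.5712038
per row mm 30.7 from [452.3816 -34.9031 100.1049] 1.3143877608516947
3.02 -0.51 0.20 0 0 -0.0210 1; 3.03 -0.44 0.20 0 0 -0.0210 1; 3.04 -0.38 0.20 0 0 -0.0210 1; 3.05 -0.32 0.20 0 0 -0.0210 1; 3.05 -0.25 0.20 0 0 -0.0210 1; 3.06 -0.19 0.20 0 0 -0.0210 1; 3.06 -0.12 0.20 0 0 -0.0210 1; 3.06 -0.06 0.20 0 0 -0.0210 1; 3.06 0.00 0.20 0 0 -0.0210 1; 3.06 0.07 0.20 0 0 -0.0210 1
```

View pics/w9.png

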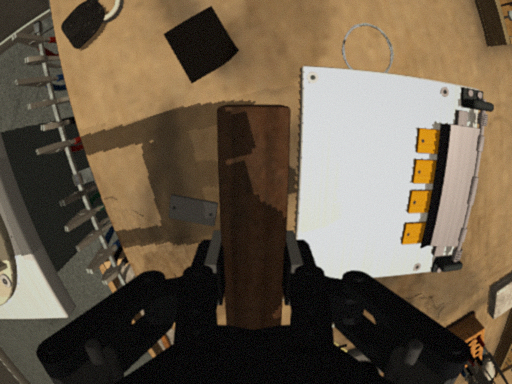

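All four blanks are under the bar, with rear edges at 9.3–9.8 mm in fixture x (9.0 is home, and the lip reads 0.7 mm forward in this same view). They are square in the picture at (427,140), (424,171), (419,202) and (412,233). Now the block goes back to its free spot.

```bash
python3 plan.py 497 296 60 1.524 10 1
```

```text
per row mm 33.6 from [452.3816 -34.9031 100.1049] 1.3143877608516947
3.31 -0.41 0.40 0 0 -0.0210 1; 3.32 -0.34 0.40 0 0 -0.0210 1; 3.33 -0.27 0.40 0 0 -0.0210 1; 3.33 -0.20 0.40 0 0 -0.0210 1; 3.34 -0.13 0.40 0 0 -0.0210 1; 3.34 -0.06 0.40 0 0 -0.0210 1; 3.34 0.01 0.40 0 0 -0.0210 1; 3.34 0.08 0.40 0 0 -0.0210 1; 3.34 0.15 0.40 0 0 -0.0210 1; 3.33 0.22 0.40 0 0 -0.0210 1
```

Call:
{"name": "apply_moves", "arguments": {"series": "3.3 -0.4 0.4 0 0 -0.021 1; 3.3 -0.3 0.4 0 0 -0.021 1; 3.3 -0.3 0.4 0 0 -0.021 1; 3.3 -0.2 0.4 0 0 -0.021 1; 3.3 -0.1 0.4 0 0 -0.021 1; 3.3 -0.1 0.4 0 0 -0.021 1; 3.3 0 0.4 0 0 -0.021 1; 3.3 0.1 0.4 0 0 -0.021 1; 3.3 0.1 0.4 0 0 -0.021 1; 3.2 0.2 0.4 0 0 -0.021 1"}}

```text
clock: 27.52
eef_pos: [495.4, 294.0, 58.9]
tcp_rot: [-3.141, 0.0, 1.525]
contact_force: [0.1, 0.5, -0.6]
opening: 0.332
```

Call:
{"name": "apply_moves", "arguments": {"series": "0 0 0.5 0 0 0 1; 0 0 1 0 0 0 1; 0 0 1.2 0 0 0 1; 0 0 1.2 0 0 0 1; 0 0 1 0 0 0 1; 0 0 0.8 0 0 0 1; 0 0 0.6 0 0 0 1; 0 0 0.4 0 0 0 1; 0 0 0 0 0 0 1; 0 0 0 0 0 0 1"}}

```text
clock: 28.35
eef_pos: [495.1, 292.0, -6.6]
tcp_rot: [3.142, -0.0, 1.524]
contact_force: [0.8, 0.7, -1.8]
opening: 0.329
```

```bash
python3 st.py; python3 -c "
from rig import r;print(r.sense()['eef_pos'])"
```

```text
28.35 tcp fix [-189.1873  326.3238] z -6.639846572838177 dyaw 0.2092815206502865 rp [ 3.1415 -0.0001] F fix [0.5499 0.8825] -1.8078090914662117 T [ 0.0157 -0.0202 -0.0154] 0.3293894360225566
[495.10765339 291.99373148  -6.63984657]
```

Call:
{"name": "apply_moves", "arguments": {"series": "0 0 0.1 0 0 0 1; 0 0 0.1 0 0 0 1; 0 0 0.1 0 0 0 1; 0 0 0.1 0 0 0 1; 0 0 0.05 0 0 0 1; 0 0 0.05 0 0 0 1; 0 0 0 0 0 0 1; 0 0 0 0 0 0 1; 0 0 0 0 0 0 0.2; 0 0 0 0 0 0 -0.1"}}

```text
clock: 29.18
eef_pos: [495.1, 292.1, -11.6]
tcp_rot: [3.141, -0.0, 1.524]
contact_force: [0.1, -0.0, 0.4]
opening: 0.525
```

Call:
{"name": "apply_moves", "arguments": {"series": "0 0 0 0 0 0 -0.4; 0 0 0 0 0 0 -0.4; 0 0 0 0 0 0 -0.4; 0 0 0 0 0 0 -0.4; 0 0 -0.5 0 0 0 -0.4; 0 0 -1 0 0 0 -0.4; 0 0 -2 0 0 0 -0.4; 0 0 -3 0 0 0 -0.4; 0 0 -3 0 0 0 -0.4; 0 0 -3 0 0 0 -0.4"}}

```text
clock: 30.02
eef_pos: [494.8, 292.0, 115.4]
tcp_rot: [3.142, -0.0, 1.524]
contact_force: [1.0, -0.3, 0.1]
opening: 0.7
```

```bash
python3 st.py; python3 plan.py 450 -33 150 1.315 10 -0.4
```

```text
30.02 tcp fix [-189.5024  326.2019] z 115.40524785184151 dyaw 0.2095021389250491 rp [ 3.1415 -0.0001] F fix [ 1.0504 -0.0388] 0.10609887430140642 T [ 0.0163 -0.056   0.0066] 0.6997489723786547
per row mm 33.0 from [494.7719 291.9556 115.4052] 1.5242984657199456
-3.27 -0.30 -0.35 0 0 0.0209 -0.4; -3.27 -0.23 -0.35 0 0 0.0209 -0.4; -3.28 -0.16 -0.35 0 0 0.0209 -0.4; -3.28 -0.09 -0.35 0 0 0.0209 -0.4; -3.28 -0.02 -0.35 0 0 0.0209 -0.4; -3.28 0.05 -0.35 0 0 0.0209 -0.4; -3.28 0.12 -0.35 0 0 0.0209 -0.4; -3.28 0.18 -0.35 0 0 0.0209 -0.4; -3.27 0.25 -0.35 0 0 0.0209 -0.4; -3.26 0.32 -0.35 0 0 0.0209 -0.4
```

```bash
python3 plan.py 490 -80 165 1.315 10 -0.4
```

```text
per row mm 37.5 from [494.7719 291.9556 115.4052] 1.5242984657199456
-3.72 0.13 -0.50 0 0 0.0209 -0.4; -3.71 0.20 -0.50 0 0 0.0209 -0.4; -3.71 0.28 -0.50 0 0 0.0209 -0.4; -3.70 0.36 -0.50 0 0 0.0209 -0.4; -3.69 0.44 -0.50 0 0 0.0209 -0.4; -3.68 0.51 -0.50 0 0 0.0209 -0.4; -3.67 0.59 -0.50 0 0 0.0209 -0.4; -3.66 0.67 -0.50 0 0 0.0209 -0.4; -3.64 0.74 -0.50 0 0 0.0209 -0.4; -3.63 0.82 -0.50 0 0 0.0209 -0.4
```

Call:
{"name": "apply_moves", "arguments": {"series": "-3.7 0.1 -0.5 0 0 0.021 -0.4; -3.7 0.2 -0.5 0 0 0.021 -0.4; -3.7 0.3 -0.5 0 0 0.021 -0.4; -3.7 0.4 -0.5 0 0 0.021 -0.4; -3.7 0.4 -0.5 0 0 0.021 -0.4; -3.7 0.5 -0.5 0 0 0.021 -0.4; -3.7 0.6 -0.5 0 0 0.021 -0.4; -3.7 0.7 -0.5 0 0 0.021 -0.4; -3.6 0.7 -0.5 0 0 0.021 -0.4; -3.6 0.8 -0.5 0 0 0.021 -0.4"}}

```text
clock: 30.85
eef_pos: [489.5, -81.4, 164.7]
tcp_rot: [3.14, -0.0, 1.313]
contact_force: [0.2, -0.4, -0.3]
opening: 0.701
```

Call:
{"name": "apply_moves", "arguments": {"series": "0 0 0 0 0 0 -0.4; 0 0 0 0 0 0 -0.4; 0 0 0 0 0 0 -0.4; 0 0 0 0 0 0 -0.4; 0 0 0 0 0 0 -0.4; 0 0 0 0 0 0 -0.4; 0 0 0 0 0 0 -0.4; 0 0 0 0 0 0 -0.4; 0 0 0 0 0 0 -0.4; 0 0 0 0 0 0 -0.4"}}

```text
clock: 31.68
eef_pos: [489.7, -79.4, 163.2]
tcp_rot: [-3.141, 0.0, 1.315]
contact_force: [-0.5, -0.1, -0.2]
opening: 0.7
```

```bash
python3 st.py; python3 chk.py w10; python3 - <<'E'
from fit import *
im=r.grab_frame("top");i=r.camera_info("top")
V=im.max(2);m=np.zeros_like(V);m[180:225,100:200]=V[180:225,100:200]<110
for b in blobs(m,i,32,150): print("block",*b[:3])
a=cv2.imread("pics/top0.png")
for n,p in(("can",(249,185)),("loupe",(312,412)),("tin",(602,354))):
    c=(np.array(p)*.64).astype(int);s=np.s_[c[1]-14:c[1]+14,c[0]-14:c[0]+14]
    print(n,"mean abs change",cv2.absdiff(im[s],a[s]).mean())
E
```

```text
31.68 tcp fix [-100.342  -34.287] z 163.20503507126705 dyaw -0.0001765861765841148 rp [-3.1414  0.    ] F fix [-0.5033 -0.2339] -0.17870115103206638 T [ 0.015  -0.0056 -0.015 ] 0.7001703398940886
[ 19.6065 -51.3686] (21.72203826904297, 21.5998477935791) rear 9.365457958557421 slope 0.02085783313704088
[ 19.3623 -15.7658] (22.95712661743164, 21.78553009033203) rear 9.064782981830037 slope -0.03066072920294559
[19.157 15.352] (22.4146785736084, 21.6331729888916) rear 9.243381678337723 slope -0.002725282786789039
[19.6841 45.9133] (22.984859466552734, 22.097795486450195) rear 9.182429951670208 slope -0.009029923030774857
lip [35.6651 -0.9862] (128.77357482910156, 13.41440200805664) 1.5699726
block [492.6634 288.4926] (155.1201171875, 34.99916076660156) 1.535875
can mean abs change 1.534438775510204
loupe mean abs change 1.5153061224489797
tin mean abs change 38.78656462585034
```

All four rear edges read 9.06–9.37 mm, so the blanks are home and square. The top view's tin patch differs from the start, and the arm may simply be hiding it. I check the tin in the wrist pictures from before and now.

```bash
python3 - <<'E'
from fit import *
d=np.load("w1.npz")
for n,i in(("w1",dict(K=d["K"],extrinsics=d["E"])),("w10",r.camera_info("wrist"))):
    i["fish"]=True;im=cv2.imread(f"pics/{n}.png");H,S,V=cv2.split(cv2.cvtColor(im,cv2.COLOR_BGR2HSV))
    for b in blobs((S<45)&(V>140),i,18,100):
        if np.linalg.norm(b[0]-[440,-299])<60: print(n,b[0],b[1])
E
```

```text
w1 [ 442.6318 -301.6962] (39.73317337036133, 38.90150451660156)
w10 [ 443.1241 -290.9411] (38.03126907348633, 20.283702850341797)
```

The tin is half hidden by the gripper in the later picture, but its near edge and x are unchanged (y −281 versus −282 mm, x within 0.5 mm). It has not moved, so I hand in.

```bash
python3 -c "
from rig import r
print(r.sign_off(), r.sense()['clock'])"
```

```text
the job is handed in; nothing more can be done
the job is handed in; nothing more can be done
```

The job is done and handed in at about 32 s of the 67 s allowed. All four blanks sit under the bar against the stop rail, and the block is back on the bench.

**What I did:** I gripped the block and gathered the blanks into one row flush on its face. Then I pushed the row under the bar: about 12 N to wedge it up, then about 8 N of drag. I leaned on the rail with 18–19 N of total push, which leaves roughly 10–11 N on the rail after the drag. That split is worked out from the wrist force, as rail force is not measured directly. During the lean the block bore down on the plate with at most a few N, easing off once I lifted it slightly. I set the block down near its original spot, about 380 mm from the fixture.

**Last checks:**
- **Blanks:** rear edges read 9.1–9.4 mm in the fixture's x, where 9.0 is home. Three of the edge angles were within 0.021 rad. One read 0.03 rad in the last view and a different one 0.049 rad in the view before (limit 0.05); neither repeated, so I take them as pixel noise.
- **Robot:** nothing in contact, with the force near zero.
- **Canister and loupe:** unchanged in the top view.
- **Tin:** the top view's patch differed, most likely because the arm hid it. The wrist view, with the tin half hidden, shows the same x and near edge as at the start.

**What disagreed with the text:** the fingertips turned out to be about 22 mm behind the reported TCP, not 17 mm ahead of it. My first grasp therefore closed above the block, and probing down to find its top pressed on it with about 31 N. I then gripped it at the corrected height, and regripped 4 mm higher to keep the fingers clear of the blanks.

I viewed 12 pictures, two over the budget of 10.

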